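# Fit the stacking spindle to its dock and load the loose collars

### The job

Fit the spindle plate to the green dock: swing the red-handled latch bar up and right back, set the plate's two keyholes down over the stud heads, slide the plate along the slots until it stops under the heads, then swing the bar over again and let it drop fully into the notch of the plate's yellow keeper. Only then put over the spindle, flat one on another, every loose collar that lies by itself on the bench to the left of the dock or between the dock and the robot (none of the heap behind and to the right). Do not disturb the paint bottle, the hex key or the setting block.

Things in the scene. Friction and masses are not known exactly. Their poses are not given: they have to be found in the camera images.
- dock: fixed dock: green steel base 140 (x) x 186 (y) x 14 mm; origin at the centre of its underside, x the way the plate slides home (roughly away from the robot), y to its left. On it stand two headed studs and, near its left end, the fork of the latch bar (hinge 38 mm above the bench). Position and yaw vary
- home (a point): point on the dock's top face (14 mm above the bench), 11 mm along the dock's x and -20 mm along its y from the dock's origin; axes as the dock's. The plate is home when its origin and axes coincide with this frame; its keyholes go down over the stud heads with its origin at x = -22 mm in this frame
- stud_left (a point): top centre of the left stud's head, 27 mm above the bench (13 mm above the dock's top face). Head 16 mm in diameter, chamfered, 5 mm high; shank 8 mm in diameter, 8 mm free height under the head
- stud_right (a point): the same for the right stud, 88 mm from the left one along the dock's y
- latch (a joint): angle of the latch bar (steel, 8 mm thick, 14 mm high, 0.16 kg, moves freely), which swings in a vertical plane along the dock's y. 0: level, pointing to the dock's -y, in the way of the plate. Grows as it is lifted, ends at 1.95, past the vertical, where it stays by its weight; let go below 1.5 it falls to 0, in the keeper's notch if the plate is home, else onto the cheeks (0.15 or more)
- latch_pin (a point): middle of the bar's red handle pin, 12 mm in diameter, 50 mm long, which stands out sideways from the bar's end towards the dock's -x and stays parallel to the dock's x as the bar swings; 98 mm from the hinge axis, 38 mm above the bench with the bar level. The bar's near face is 30 mm from this point towards +x
- latch_hinge (a point): point on the hinge axis of the bar, in the plane in which point latch_pin swings; with the bar level the pin is 98 mm from it along the dock's -y
- plate: loose aluminium spindle plate 108 (x) x 128 (y) x 6 mm, 0.55 kg, ground underside that slides easily; origin: centre of its underside. Keyholes at y = +-44 mm: round end 20 mm wide at x = +8, slot 12 mm wide from there to -x; when home the studs are at x = -14. Spindle at x = +10, y = 0; yellow keeper at x = -42, y = +36: two cheeks 24 mm high, between them a notch 13 mm wide, open at the top, for the bar
- tang (a point): centre of the square tang on top of the spindle, by which the plate is carried: 18 x 18 mm, 26 mm high, flats along the plate's x and y, its centre 87 mm above the plate's underside (x = +10, y = 0 on the plate), so its top is 100 mm above the underside
- spindle (a point): foot of the spindle: on its axis, at the top face of its 62 mm foot disc, where the first collar rests, 16 mm above the plate's underside. Above it the spindle is round, 34 mm in diameter and 50 mm high, then a cone 8 mm high up to the tang; axes as the plate's
- collar_a_mid (a point): loose zinc-plated collar ring, one of up to five (absent ones read None): 62 mm outside, bore 39 mm, 9 mm high, 34 g, with a flat ear that reaches 44 mm from the axis along its own -x, 7 to 9 mm up; this point is its centre, half-way up. Lies flat on the bench at first, ear uppermost
- collar_b_mid (a point): another collar, as collar_a_mid
- collar_c_mid (a point): another collar, as collar_a_mid
- collar_d_mid (a point): another collar, as collar_a_mid
- collar_e_mid (a point): another collar, as collar_a_mid
- paint_bottle_mid (a point): middle of a bystander: white marking-paint bottle with a lime cap, 41 x 66 x 90 mm, upright
- key_mid (a point): middle of a bystander: black hex key 93 mm long, flat on the bench
- setting_block_mid (a point): middle of a bystander: ground steel setting block 30 x 35 x 28 mm
Things that resemble listed ones, but are neither listed nor needed, are in the scene too. Leave any brown look-alike of the part that bears collar_d_mid alone.

How it is judged:
On the way, in this order (a step that is already met when the one before it is completed fails the run):
1. the latch bar is thrown back (value of joint latch above 1.6 rad), for 0.2 s.
2. the plate is on the studs and slid home (x of plate in the frame of home between -0.003 and 0.003 m and y of plate in the frame of home between -0.003 and 0.003 m and z of plate in the frame of home below 0.0025 m and angle between the x axis of plate and the x axis of home, either way round below 0.07 rad and angle between plate's own z axis and vertical below 0.05 rad), for 0.2 s.
3. the latch bar has dropped into the keeper's notch, with the plate home (all of step 2 and value of joint latch below 0.06 rad), for 0.2 s.
4. every collar on the bench is on the spindle (horizontal distance between each of collar_a_mid, collar_b_mid, collar_c_mid, collar_d_mid, collar_e_mid and spindle below 0.006 m and z of each of collar_a_mid, collar_b_mid, collar_c_mid, collar_d_mid, collar_e_mid in the frame of spindle below 0.047 m and (angle between collar_a_mid's own z axis and vertical below 0.12 rad or angle between collar_a_mid's own z axis and vertical above 3.02 rad) and contact force between each of collar_a, collar_b, collar_c, collar_d, collar_e and the fingers below 0.05 N and (angle between collar_b_mid's own z axis and vertical below 0.12 rad or angle between collar_b_mid's own z axis and vertical above 3.02 rad) and (angle between collar_c_mid's own z axis and vertical below 0.12 rad or angle between collar_c_mid's own z axis and vertical above 3.02 rad) and (angle between collar_d_mid's own z axis and vertical below 0.12 rad or angle between collar_d_mid's own z axis and vertical above 3.02 rad) and (angle between collar_e_mid's own z axis and vertical below 0.12 rad or angle between collar_e_mid's own z axis and vertical above 3.02 rad)), for 0.2 s.
At the end, for the whole second after the job is handed in: the plate is home on the studs (within 3 mm, flat and square), the latch bar lies in the keeper's notch (within 0.06 rad of level), and every collar present lies flat on the spindle (within 6 mm of its axis, below the spindle's shoulder), at rest and let go (all of step 3 and all of step 4 and velocity of joint latch below 0.1 rad/s and linear speed of each of collar_a, collar_b, collar_c, collar_d, collar_e below 0.02 m/s); the robot touches nothing.
It fails at once if the paint bottle, the hex key or the setting block is shifted by more than 30 mm or knocked over (distance of any of paint_bottle_mid, key_mid, setting_block_mid from where it was at the start of the episode above 0.03 m or angle between paint_bottle_mid's own z axis and vertical above 0.5 rad).
It fails at once if a collar is put over the spindle while the latch bar is not down (value of joint latch above 0.3 rad and ((horizontal distance between collar_a_mid and spindle below 0.012 m and z of collar_a_mid in the frame of spindle between 0 and 0.05 m) or (horizontal distance between collar_b_mid and spindle below 0.012 m and z of collar_b_mid in the frame of spindle between 0 and 0.05 m) or (horizontal distance between collar_c_mid and spindle below 0.012 m and z of collar_c_mid in the frame of spindle between 0 and 0.05 m) or (horizontal distance between collar_d_mid and spindle below 0.012 m and z of collar_d_mid in the frame of spindle between 0 and 0.05 m) or (horizontal distance between collar_e_mid and spindle below 0.012 m and z of collar_e_mid in the frame of spindle between 0 and 0.05 m))).
Of collar_a, collar_b, collar_c, collar_d, collar_e only 3 to 5 are there at a start; the rules pass over those that are not, and their reading is None.
At some moment in a run one of collar_a, collar_b, collar_c, collar_d, collar_e may be knocked a few centimetres aside while the robot is not near it.
Once in a run the grip may slacken for a moment while it holds something.
It also fails if it takes over 210 s, if anything falls off the work surface, if the arm or the gripper's body presses on something with over 40 N, if the wrist force passes 120 N, or if a joint passes its speed limit or range.

### The arm

A 6-joint arm with a two-finger parallel gripper is mounted at the origin on a cart in front of the work surface, level with it; the furniture and walls round the work are solid. World frame = base frame: x ahead of the robot, y to its left, z up, the work surface at z = 0. Lengths are in m, angles in rad, forces in N, time in s.
With the tool pointing down it reaches from about 0.375 to 0.9 m from the base axis. Payload 3.1 kg.
Tool frame: the origin (TCP) lies at the very end of the fingers, on their centre line; the grasp point (between the pads) lies 19 mm behind it (grip_depth is the distance from the TCP to the grasp point, in m); z points along the fingers, y is the line along which they close (so a half turn about z gives the same grasp; the last joint's range is limited). The gripper opens to 85 mm and grips with 20 to 120 N. Pads are 22 mm wide; open, the fingers measure 114 mm over their backs; the gripper's body (76 mm by 85 mm) begins 54 mm behind the grasp point. The pads swing forward as they close: fully open they stand 13 mm farther back than shut.
Start: joints at [-1.355, 0.527, 1.433, -0, 1.181, -0.178], TCP at [0.24, -0.577, 0.193] pointing down, gripper open.
Joint ranges: [-3.08, 3.08], [-0.75, 2.2], [0.22, 2.44], [-1.43, 4.57], [0, 2.65], [-2.85, 2.85]. Speed limits (rad/s): [2.79, 2.79, 3.14, 3.14, 3.14, 3.14].

### API

Orientations are given as a unit quaternion [x, y, z, w].
In Python, from station import * gives the robot as it stands.
- The arm moves only by the tool apply_moves, never from a script. Its argument "plan" is a list of rows, each a list of 7 numbers: the shift along the tool's x, y, z in m, then the turn, a rotation vector about the tool's x, y, z in rad, then the gripper command: -1 is fully open, 1 is shut, values between are in proportion. In form: [[dx, dy, dz, wx, wy, wz, jaw], ...]. A call has 1 to 8 rows; each row shifts and turns the commanded pose from where the row before left it, along the tool's axes as they then stand; what a row does not reach is not made up. A row lasts 1/8 s, in which the tool goes at most 62.5 mm and 10.7 degrees, less where a joint would pass 70% of its speed; a pose out of reach is approached as far as the arm can. A call is refused whole if a number of a shift passes 0.0625 or a number of a turn 0.188, either way. A call with a gripper value outside its range is refused whole. The fingers move at their own pace and stop on an object; "force" is the grip in N (left out, the last holds). Time passes only in rows, so rows that do not move let the fingers close. It gives the time, the measured TCP pose, the force, the opening and the grip force at its end, in the units of the state.
- sense(): the state, without advancing time (a new reading comes with each control period).
- snapshot(name): name is "side" or "top"; returns the picture (480x640x3 uint8, red, green, blue); there is no depth.
- calibration(name): a dict with "camera_matrix" (3x3 intrinsics, pixels), "R" (3x3) and "t" (3): a world point X has camera coordinates R X + t. Camera axes: x right, y down, z forward; pixel columns grow to the right and rows downward; lengths in m; the calibration is good to about 2 mm. A picture is of the moment at which its call begins. calibration takes no time and is no camera call.
- sign_off(): hands the job in; it is judged then, once.
The state is a dict: "t": time; "q": joint angles; "qd": joint speeds; "tau": joint torques, N m; "tcp_pos": TCP position; "tool_rot": TCP orientation; "force": force on the tool from outside, world axes, zero at the start; "ft_torque": the same for the moment, N m; "finger_gap": opening from 0.0 (shut) to 1.0 (fully open); "gripper_force": force on a finger pad.
Only numpy, scipy, OpenCV 4.12 (cv2) and the standard library are available. Lean on these libraries where they do the work, as an engineer would, in place of code of your own. Each camera call takes 0.05 s, during which the arm holds its last target. There are 200 camera calls.

## Working session

There is one attempt and no reset: what is moved stays moved. The work goes in short steps, Python scripts to look and compute and a tool call to move; the robot and the scene stay as the last step left them, time stands still between calls to the robot, and variables do not carry over. Pictures are saved under pics/ and viewed, at most 14 in all, crops included, and the job is handed in when it is done.

Besides the shell and the picture viewer there is one more tool, called as name(argument=value, ...), one argument or row to a line, values as JSON. apply_moves: Moves the arm, as the interface text tells. Its arguments: {"type":"object","properties":{"plan":{"type":"array"},"force":{"type":"number"}},"required":["plan"]}

```bash
ls; mkdir -p pics; python3 - <<'E'
from station import *
import cv2
s=sense(); print(s)
for n in("side","top"):
    c=calibration(n); print(n,c)
    cv2.imwrite(f"pics/{n}0.png",cv2.cvtColor(snapshot(n),cv2.COLOR_RGB2BGR))
E
```

```text
pics
{'t': 0.0, 'q': array([-1.35447933e+00,  5.28466565e-01,  1.43392757e+00, -1.64767098e-05,
        1.18139278e+00, -1.78531208e-01]), 'qd': array([ 3.36049758e-04,  1.34480680e-03, -1.04689119e-03, -1.04167374e-03,
       -5.93916121e-04, -9.05760834e-06]), 'tau': array([-1.67033568e-04, -4.42352021e+01, -1.78026581e+01, -2.15723244e-04,
        8.46408686e-03, -4.26760963e-06]), 'tcp_pos': array([ 0.24024503, -0.57610243,  0.19212543]), 'tool_rot': array([ 9.80573872e-01,  1.96147080e-01, -2.83435084e-05, -1.09678921e-03]), 'force': array([-0.27145822,  0.47575224, -0.56878297]), 'ft_torque': array([ 0.01351865, -0.02645909, -0.00917665]), 'gripper_force': 0.0, 'finger_gap': 0.999281882384624}
side {'camera_matrix': array([[506.45652532,   0.        , 326.71867636],
       [  0.        , 506.45652532, 226.39253583],
       [  0.        ,   0.        ,   1.        ]]), 'R': array([[-0.62979556, -0.77668048, -0.01117949],
       [-0.4889243 ,  0.40756102, -0.77126328],
       [ 0.60358146, -0.48027227, -0.63641808]]), 't': array([0.32255209, 0.34274748, 0.88911128])}
top {'camera_matrix': array([[476.58652243,   0.        , 311.56445117],
       [  0.        , 476.58652243, 237.86116546],
       [  0.        ,   0.        ,   1.        ]]), 'R': array([[-0.00275802, -0.99984175, -0.01757456],
       [-0.98646187,  0.00560196, -0.16389505],
       [ 0.16396757,  0.01688461, -0.98632122]]), 't': array([-0.02775766,  0.57162889,  1.02622713])}
```

View pics/top0.png

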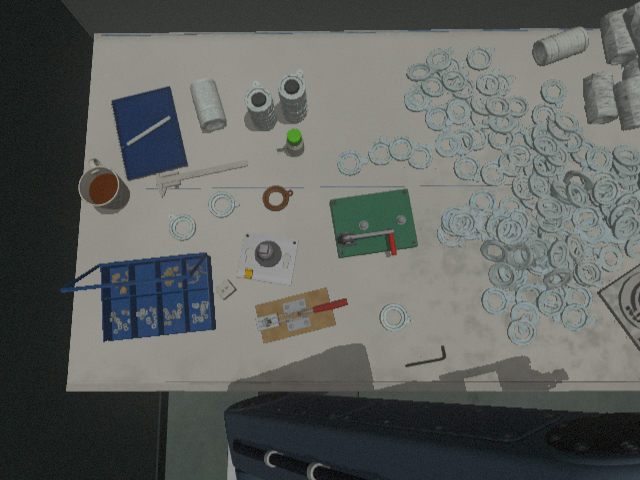

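View pics/side0.png

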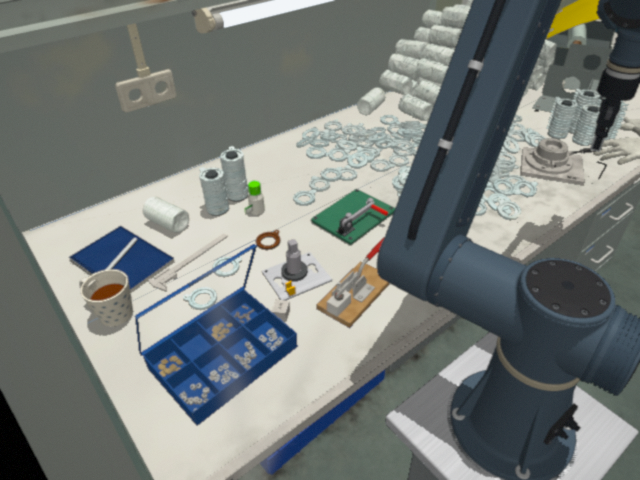

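The top view shows the dock at about (373,224), the plate at (268,258) and lone collars at (182,227), (222,205) and (394,317). The brown look-alike is at (277,198), the bottle at (293,140), the block at (227,288) and the key at (428,357). I'll enlarge for precise points.

```bash
python3 - <<'E'
import cv2
a=cv2.imread("pics/top0.png")[180:310,230:425]
cv2.imwrite("pics/c1.png",cv2.resize(a,None,fx=4,fy=4,interpolation=cv2.INTER_CUBIC))
a=cv2.imread("pics/side0.png")[180:330,250:400]
cv2.imwrite("pics/c2.png",cv2.resize(a,None,fx=4,fy=4,interpolation=cv2.INTER_CUBIC))
E
```

```text
(no output)
```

View pics/c1.png

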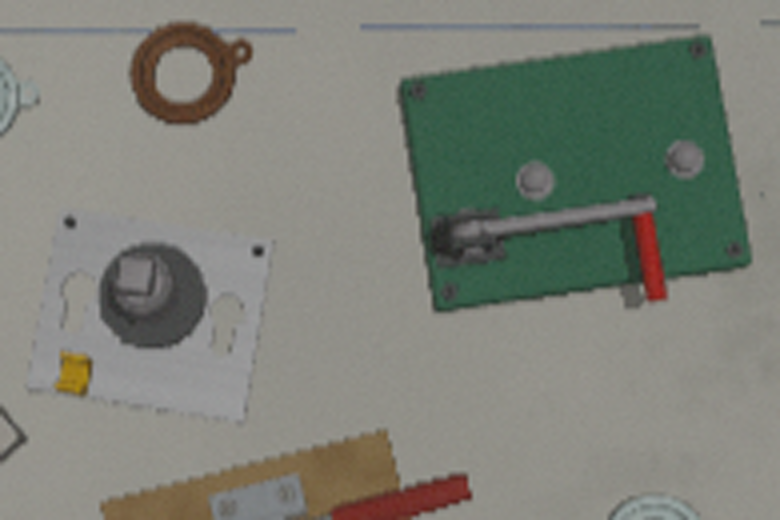

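View pics/c2.png

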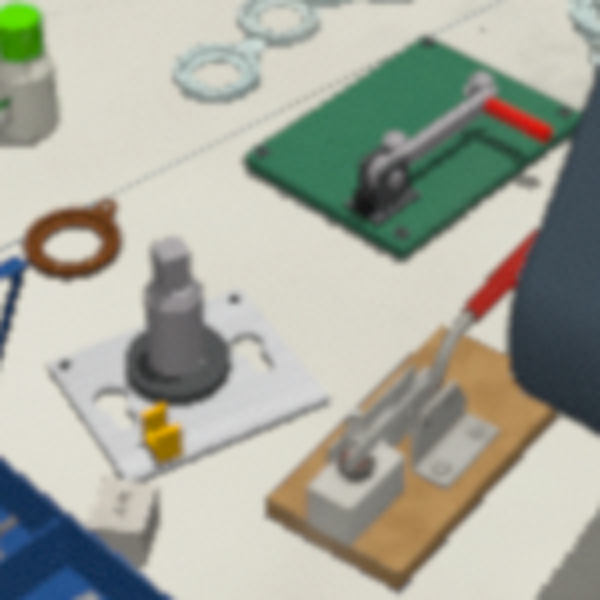

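The crops show the dock's corners and studs, the bar with its red pin pointing to the robot, and the plate with its yellow keeper at the lower left. Next is a least-squares pose fit using both views.

```bash
cat > h.py <<'E'
from station import *
import numpy as np, cv2
from scipy.optimize import least_squares
from scipy.spatial.transform import Rotation as Ro
C={n:calibration(n) for n in("side","top")}
def proj(n,X):
    c=C[n]; p=(np.atleast_2d(X)@c["R"].T+c["t"])@c["camera_matrix"].T
    return p[:,:2]/p[:,2:]
def ray(n,uv,z):
    c=C[n]; d=c["R"].T@np.linalg.solve(c["camera_matrix"],[uv[0],uv[1],1]); o=-c["R"].T@c["t"]
    return o+d*(z-o[2])/d[2]
def place(p,L):
    L=np.asarray(L,float); c,s=np.cos(p[2]),np.sin(p[2])
    return np.c_[p[0]+c*L[:,0]-s*L[:,1],p[1]+s*L[:,0]+c*L[:,1],L[:,2]]
def fit(obs,p0):  # obs: (cam, uv, local xyz)
    f=lambda p:np.concatenate([proj(o[0],place(p,[o[2]]))[0]-o[1] for o in obs])
    r=least_squares(f,p0,loss="soft_l1"); return r.x,f(r.x).reshape(-1,2)
def snap(n,name):
    im=cv2.cvtColor(snapshot(n),cv2.COLOR_RGB2BGR); cv2.imwrite(f"pics/{name}.png",im); return im
def crop(im,name,x0,y0,x1,y1,k):
    cv2.imwrite(f"pics/{name}.png",cv2.resize(im[y0:y1,x0:x1],None,fx=k,fy=k,interpolation=cv2.INTER_CUBIC))
def go(target,yaw=None):
    "yaw: world direction of tool x. Prints turn about tool z (do it first), then shift in tool axes after the turn"
    s=sense(); R=Ro.from_quat(s["tool_rot"]).as_matrix(); y=np.arctan2(R[1,0],R[0,0])
    if yaw is None: yaw=y
    d=(yaw-y+np.pi)%(2*np.pi)-np.pi
    Rn=np.array([[np.cos(yaw),np.sin(yaw),0],[np.sin(yaw),-np.cos(yaw),0],[0,0,-1]])
    print("t",s["t"],"tcp",s["tcp_pos"].round(4),"yaw",y.round(4),"gap",s["finger_gap"],"turn z",round(-d,3),"shift",(Rn.T@(np.array(target)-s["tcp_pos"])).round(4),"q6",s["q"][5].round(2))
E
python3 - <<'E'
from h import *
t=lambda x,y:np.array([230+x/4,180+y/4]); s=lambda x,y:np.array([250+x/4,180+y/4])
h=.014
D=[("top",t(401,80),(.07,.093,h)),("top",t(711,36),(.07,-.093,h)),("top",t(750,265),(-.07,-.093,h)),("top",t(436,309),(-.07,.093,h)),
("top",t(535,178),(-.003,.024,.027)),("top",t(684,156),(-.003,-.064,.027)),
("side",s(425,37),(.07,-.093,h)),("side",s(247,160),(.07,.093,h)),("side",s(402,250),(-.07,.093,h))]
x0=ray("top",t(575,172),h); print(x0)
for sub in (D,[o for o in D if o[0]=="top"]):
    p,r=fit(sub,[x0[0],x0[1],.14]); print("dock",p.round(4)); print(r.round(1).tolist())
P=[("top",t(74,212),(.054,.064,.006)),("top",t(273,241),(.054,-.064,.006)),("top",t(244,421),(-.054,-.064,.006)),("top",t(27,389),(-.054,.064,.006)),
("top",t(137,275),(.01,0,.1)),
("side",s(235,288),(.054,-.064,.006)),("side",s(49,367),(.054,.064,.006)),("side",s(328,402),(-.054,-.064,.006)),("side",s(134,482),(-.054,.064,.006)),("side",s(170,246),(.01,0,.1))]
x0=ray("top",t(155,315),.006)
for sub in (P,[o for o in P if o[0]=="top"]):
    p,r=fit(sub,[x0[0],x0[1],-.14]); print("plate",p.round(4)); print(r.round(1).tolist())
print("hinge",ray("top",t(460,235),.038),"pin end",ray("top",t(656,295),.038),"pin root",ray("top",t(645,215),.038))
for c in((182,227),(222,205),(394,317)): print(ray("top",c,.009))
E
```

```text
[ 0.6112348  -0.17451135  0.014     ]
dock [ 0.6111 -0.1731  0.1399]
[[-1.1, -0.2], [-0.4, -0.5], [0.5, 0.5], [-0.8, 1.1], [-0.1, 0.2], [0.5, 0.2], [0.4, -2.5], [-1.4, -2.6], [0.6, -1.3]]
dock [ 0.6117 -0.1736  0.1361]
[[-0.8, -0.6], [-0.0, -0.6], [0.6, 0.4], [-0.7, 0.7], [0.1, -0.1], [0.7, 0.1]]
plate [ 0.529   0.074  -0.1441]
[[-4.6, -0.3], [-0.5, -0.2], [-0.1, 0.7], [-0.5, 1.0], [-1.2, 0.4], [1.2, -1.3], [-0.2, -1.7], [1.1, -2.7], [-0.4, -0.9], [0.5, -0.7]]
plate [ 0.5298  0.0718 -0.1607]
[[-3.3, -1.1], [0.7, -0.0], [0.4, 0.8], [0.1, 0.1], [-0.1, 0.0]]
hinge [ 0.57051666 -0.10582008  0.038     ] pin end [ 0.53567496 -0.2155245   0.038     ] pin root [ 0.58141251 -0.21072626  0.038     ]
[0.6054458 0.275286  0.009    ]
[0.65787926 0.18233888 0.009     ]
[ 0.39520598 -0.21559085  0.009     ]
```

```bash
python3 - <<'E'
from h import *
t=lambda x,y:np.array([230+x/4,180+y/4]); s=lambda x,y:np.array([250+x/4,180+y/4])
P=[("top",t(57,210),(.054,.064,.006)),("top",t(273,241),(.054,-.064,.006)),("top",t(244,421),(-.054,-.064,.006)),("top",t(27,389),(-.054,.064,.006)),
("top",t(137,275),(.01,0,.1)),
("side",s(235,288),(.054,-.064,.006)),("side",s(49,367),(.054,.064,.006)),("side",s(328,402),(-.054,-.064,.006)),("side",s(134,482),(-.054,.064,.006)),("side",s(170,246),(.01,0,.1))]
for sub in (P,P[:5],P[5:]):
    p,r=fit(sub,[.53,.074,-.14]); print("plate",p.round(4),r.round(1).tolist())
# pin: both views, crop coords: bar end centre, pin root, pin tip
d=[.6114,-.1734,.138]
for nm,uvt,uvs in (("tip",(656,299),(551,133)),("root",(643,212),(487,102)),("hinge?",(470,230),(390,172))):
    a,b=t(*uvt),s(*uvs)
    X=least_squares(lambda X:np.r_[proj("top",X)[0]-a,proj("side",X)[0]-b],[.56,-.2,.04]).x
    c,q=np.cos(d[2]),np.sin(d[2]); e=X[:2]-d[:2]
    print(nm,X.round(4),"local",(c*e[0]+q*e[1]).round(4),(-q*e[0]+c*e[1]).round(4))
E
```

```text
plate [ 0.5291  0.0742 -0.1428] [[-0.5, 0.1], [-0.6, -0.3], [-0.1, 0.6], [-0.6, 0.9], [-1.3, 0.3], [1.0, -1.3], [-0.3, -1.7], [1.0, -2.7], [-0.5, -0.9], [0.4, -0.7]]
plate [ 0.5299  0.0728 -0.1503] [[0.3, -0.4], [0.1, -0.4], [0.3, 0.4], [-0.1, 0.4], [-0.6, -0.0]]
plate [ 0.5261  0.0772 -0.135 ] [[0.5, -0.2], [-0.8, -0.2], [0.8, -1.6], [-0.6, 0.7], [0.0, 0.6]]
tip [ 0.533  -0.2164  0.0357] local -0.0835 -0.0318
root [ 0.584  -0.2102  0.0338] local -0.0322 -0.0327
hinge? [ 0.5727 -0.1133  0.0329] local -0.0301 0.0648
```

```bash
python3 - <<'E'
from h import *
go([.5544,-.2136,.12],.138)
E
```

```text
t 0.1 tcp [ 0.2403 -0.5762  0.1922] yaw 0.3948 gap 1.0033261621073672 turn z 0.257 shift [ 0.361  -0.3159  0.0722] q6 -0.18
```

apply_moves(
  plan=[
    [0,0,0,0,0,0.128,-1],
    [0,0,0,0,0,0.129,-1],
    [0.045,-0.04,0,0,0,0,-0.2],
    [0.045,-0.04,0,0,0,0,-0.2],
    [0.045,-0.04,0,0,0,0,-0.2],
    [0.045,-0.04,0,0,0,0,-0.2],
    [0.045,-0.04,0,0,0,0,-0.2],
    [0.045,-0.04,0,0,0,0,-0.2],
  ],
  force=30,
)

```text
t: 1.1
tcp_pos: [0.4758, -0.3003, 0.1928]
tool_rot: [0.998, 0.069, -0.0, -0.0]
force: [0.2, 0.5, -0.0]
finger_gap: 0.603
gripper_force: 0.0
```

apply_moves(
  plan=[
    [0.045,-0.038,0,0,0,0,-0.2],
    [0.045,-0.038,0,0,0,0,-0.2],
    [0,0,0.036,0,0,0,-0.2],
    [0,0,0.036,0,0,0,-0.2],
    [0,0,0,0,0,0,-0.2],
    [0,0,0,0,0,0,-0.2],
  ],
)

```text
t: 1.85
tcp_pos: [0.5541, -0.215, 0.1219]
tool_rot: [0.998, 0.069, 0.0, 0.0]
force: [-0.0, 0.1, 0.0]
finger_gap: 0.597
gripper_force: 0.0
```

```bash
python3 - <<'E'
from h import *
go([.5544,-.2136,.09],.138)
a=snap("top","top1"); b=snap("side","side1")
s=np.hstack([cv2.resize(a[165:285,315:435],None,fx=3.3,fy=3.3,interpolation=2),cv2.resize(b[140:260,300:420],None,fx=3.3,fy=3.3,interpolation=2)])
cv2.imwrite("pics/c3.png",s)
E
```

```text
t 1.85 tcp [ 0.5541 -0.215   0.1219] yaw 0.1375 gap 0.5965292116992018 turn z -0.001 shift [ 0.0004 -0.0013  0.0319] q6 0.88
```

View pics/c3.png

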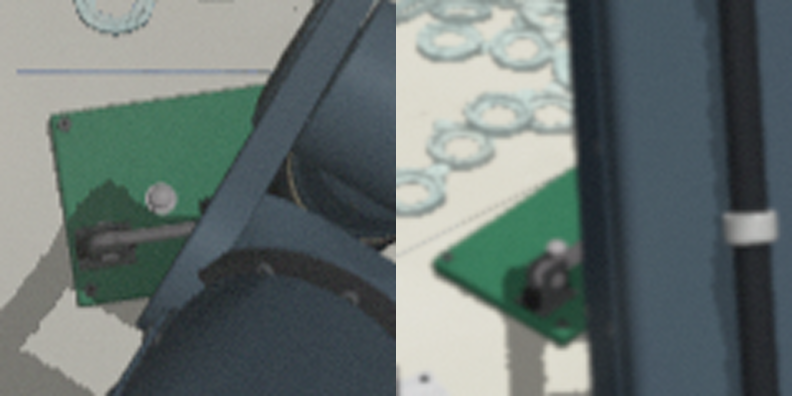

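The arm hides the pin in both views, but the 51 mm opening leaves plenty of margin. I'll descend and close with a light grip.

apply_moves(
  plan=[
    [0,-0.001,0.032,0,0,0,-0.2],
    [0,0,0.032,0,0,0,-0.2],
    [0,0,0.032,0,0,0,-0.2],
    [0,0,0,0,0,0,1],
    [0,0,0,0,0,0,1],
    [0,0,0,0,0,0,1],
    [0,0,0,0,0,0,1],
    [0,0,0,0,0,0,1],
  ],
  force=30,
)

```text
t: 2.95
tcp_pos: [0.5538, -0.2136, 0.0258]
tool_rot: [0.998, 0.069, 0.0, 0.0]
force: [0.3, 0.2, 0.1]
finger_gap: 0.001
gripper_force: 0.0
```

```bash
python3 - <<'E'
from h import *
go([.5544,-.2136,.026],.138); print(sense()["gripper_force"],sense()["force"])
E
```

```text
t 2.95 tcp [ 0.5538 -0.2136  0.0258] yaw 0.1379 gap 0.0009137116651525385 turn z -0.0 shift [ 0.0006  0.0001 -0.0002] q6 0.88
0.0 [0.31152278 0.24596887 0.12109833]
```

apply_moves(
  plan=[
    [0,0,-0.05,0,0,0,1],
    [0,0,-0.05,0,0,0,1],
    [-0.03,0.06,0,0,0,0,1],
    [-0.03,0.06,0,0,0,0,1],
    [-0.03,0.06,0,0,0,0,1],
    [-0.03,0.06,0,0,0,0,1],
    [0,0,0,0,0,0,1],
  ],
)

```text
t: 3.82
tcp_pos: [0.4717, -0.4558, 0.1253]
tool_rot: [0.998, 0.066, 0.0, 0.002]
force: [1.6, 0.2, -0.6]
finger_gap: -0.001
gripper_force: 0.0
```

```bash
python3 - <<'E'
from h import *
go([.5544,-.2136,.026],.138)
a=snap("top","top2"); b=snap("side","side2")
s=np.hstack([cv2.resize(a[175:275,315:435],None,fx=3.3,fy=3.3,interpolation=2),cv2.resize(b[170:270,290:410],None,fx=3.3,fy=3.3,interpolation=2)])
cv2.imwrite("pics/c4.png",s)
E
```

```text
t 3.825 tcp [ 0.4717 -0.4558  0.1253] yaw 0.1317 gap -0.0006931156018645529 turn z -0.006 shift [ 0.1153 -0.2285  0.0993] q6 0.5
```

View pics/c4.png

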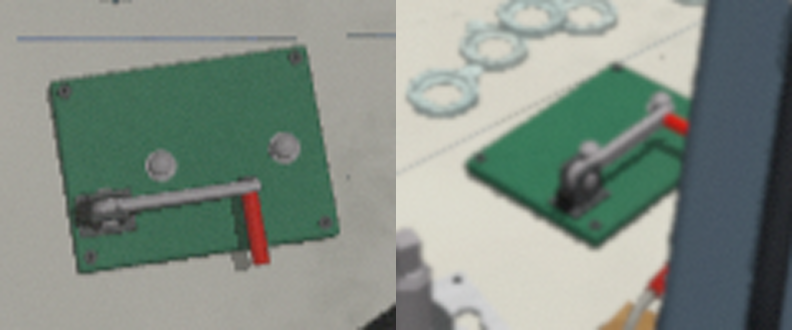

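```bash
python3 - <<'E'
from h import *
for z in(.03,.038,.044): print(ray("top",(392.6,243.2),z),ray("top",(389.6,232.5),z),ray("top",(395,254),z))
go([.556,-.213,.1],.138)
# verify tcp vs camera: where should tcp appear
print(proj("top",sense()["tcp_pos"]),proj("side",sense()["tcp_pos"]))
b=cv2.imread("pics/side2.png"); a=cv2.imread("pics/top2.png")
cv2.imwrite("pics/c5.png",np.hstack([cv2.resize(a[250:400,370:520],(400,400)),cv2.resize(b[100:250,420:570],(400,400))]))
E
```

```text
[ 0.5609511  -0.21435133  0.03      ] [ 0.58572704 -0.20827089  0.03      ] [ 0.53614223 -0.21902152  0.03      ]
[ 0.55972062 -0.21311592  0.038     ] [ 0.58431225 -0.20708071  0.038     ] [ 0.53509631 -0.21775137  0.038     ]
[ 0.55879776 -0.21218936  0.044     ] [ 0.58325115 -0.20618808  0.044     ] [ 0.53431187 -0.21679875  0.044     ]
t 3.925 tcp [ 0.4727 -0.4503  0.1248] yaw 0.1359 gap 0.0007449797440999639 turn z -0.002 shift [ 0.1151 -0.2236  0.0248] q6 0.5
[[516.7863598  278.19284434]] [[470.86213666 161.44433271]]
```

View pics/c5.png

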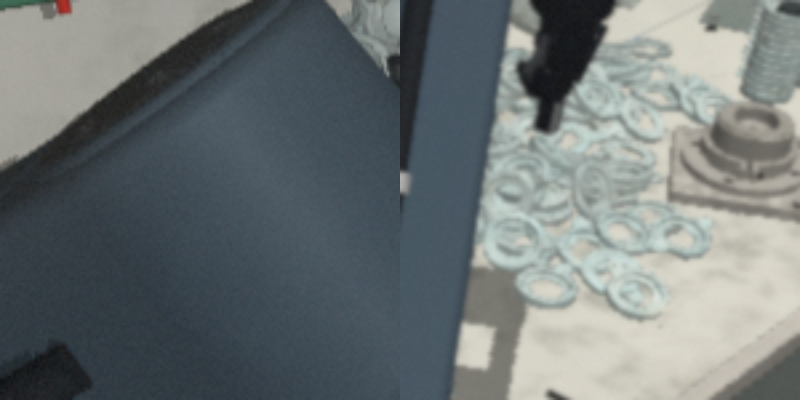

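The fingertip in the side crop is at about (474,149), while the TCP projects to (471,161). I'll check that offset against the start picture.

```bash
python3 - <<'E'
from h import *
X=np.array([.2403,-.5762,.1922])
for dz in(0,.02,.04): print(proj("side",X+[0,0,dz]),proj("side",np.array([.4717,-.4540,.1253+dz])))
b=cv2.imread("pics/side0.png"); a=cv2.imread("pics/side2.png")
cv2.imwrite("pics/c6.png",np.hstack([cv2.resize(b[90:190,540:640],(400,400)),cv2.resize(a[100:200,425:525],(400,400))]))
E
```

```text
[[589.45092313 159.14660112]] [[472.1145122  160.94906493]]
[[592.19867887 151.77469668]] [[473.45160775 154.29579182]]
[[595.00657418 144.24144485]] [[474.81515781 147.51088336]]
```

View pics/c6.png

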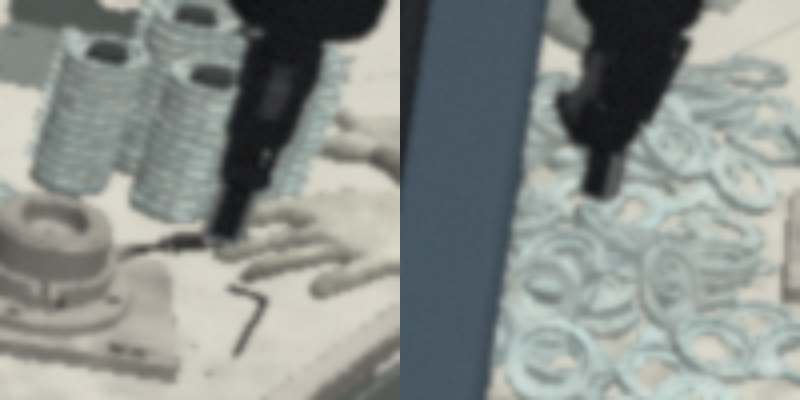

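The visible tip sits roughly 35 mm above the reported TCP, which would explain the miss. I'll check it by touching a free patch of bench.

```bash
python3 - <<'E'
from h import *
go([.48,-.25,.03],.138); s=sense(); print(s["qd"].round(3), s["q"].round(3))
E
```

```text
t 3.925 tcp [ 0.4727 -0.4503  0.1248] yaw 0.1359 gap 0.0007449797440999639 turn z -0.002 shift [ 0.0348 -0.1974  0.0948] q6 0.5
[ 0.04  -0.008  0.027  0.     0.002  0.   ] [-9.320e-01  6.420e-01  1.420e+00  1.000e-03  1.081e+00  5.020e-01]
```

apply_moves(
  plan=[
    [0,0,0,0,0,0,1],
    [0.01,-0.05,0,0,0,0,1],
    [0.01,-0.05,0,0,0,0,1],
    [0.01,-0.05,0,0,0,0,1],
    [0.005,-0.05,0.045,0,0,0,1],
    [0,0,0.04,0,0,0,1],
    [0,0,0.02,0,0,0,1],
    [0,0,0,0,0,0,1],
  ],
)

```text
t: 4.92
tcp_pos: [0.4801, -0.2485, 0.0224]
tool_rot: [0.998, 0.07, -0.001, -0.001]
force: [-0.4, 0.0, -0.1]
finger_gap: -0.001
gripper_force: 0.0
```

apply_moves(
  plan=[
    [0,0,0.005,0,0,0,1],
    [0,0,0.005,0,0,0,1],
    [0,0,0,0,0,0,1],
  ],
)

```text
t: 5.3
tcp_pos: [0.4808, -0.2512, 0.0137]
tool_rot: [0.998, 0.069, 0.0, 0.0]
force: [0.4, -0.1, 0.2]
finger_gap: 0.002
gripper_force: 0.0
```

```bash
python3 - <<'E'
from h import *
go([.48,-.25,.0],.138); s=sense(); print(s["force"])
X=s["tcp_pos"]
for dz in(0,.02,.04): print(proj("side",X+[0,0,dz]),proj("top",X+[0,0,dz]))
b=snap("side","side3"); crop(b,"c7",310,150,510,300,4)
E
```

```text
t 5.3 tcp [ 0.4808 -0.2512  0.0137] yaw 0.1377 gap 0.001676417137465455 turn z -0.0 shift [-0.0007 -0.0013  0.0137] q6 0.75
[ 0.36506505 -0.07621662  0.24416447]
[[410.91882268 224.31929922]] [[408.79995408 278.91028974]]
[[411.66850014 218.18837985]] [[410.43970723 278.20548055]]
[[412.43325438 211.93416147]] [[412.14119801 277.47413491]]
```

View pics/c7.png

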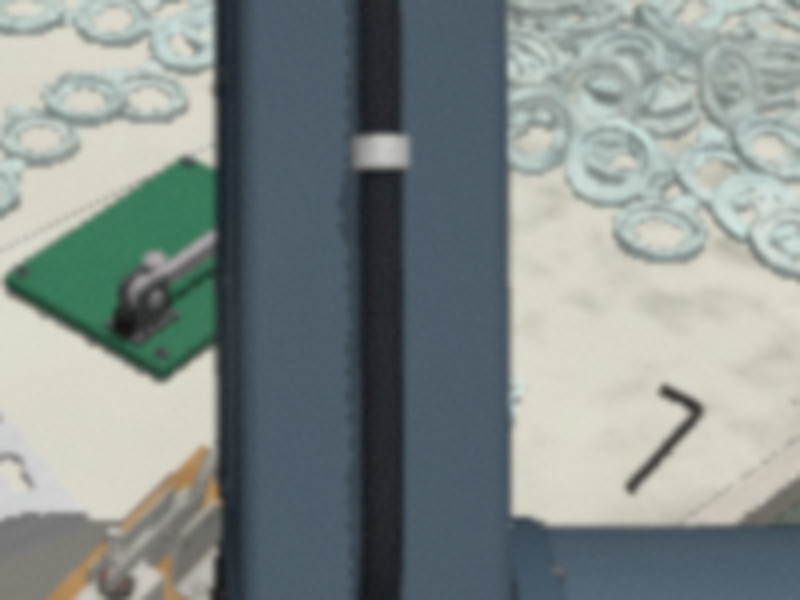

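The arm hides the tip here too, so I'll go on down by touch.

apply_moves(
  plan=[
    [0,0,0.004,0,0,0,1],
    [0,0,0.004,0,0,0,1],
    [0,0,0.003,0,0,0,1],
    [0,0,0,0,0,0,1],
  ],
)

```text
t: 5.85
tcp_pos: [0.4805, -0.2509, 0.002]
tool_rot: [0.998, 0.069, -0.0, -0.0]
force: [-1.1, 0.6, 0.4]
finger_gap: -0.0
gripper_force: 0.0
```

apply_moves(
  plan=[
    [0,0,0.003,0,0,0,1],
    [0,0,0.003,0,0,0,1],
    [0,0,0,0,0,0,1],
  ],
)

```text
t: 6.22
tcp_pos: [0.4806, -0.2509, -0.0039]
tool_rot: [0.998, 0.069, -0.0, -0.0]
force: [-0.2, -0.6, 0.0]
finger_gap: -0.003
gripper_force: 0.0
```

apply_moves(
  plan=[
    [0,0,0.004,0,0,0,1],
    [0,0,0.004,0,0,0,1],
    [0,0,0.004,0,0,0,1],
    [0,0,0,0,0,0,1],
  ],
)

```text
t: 6.72
tcp_pos: [0.4805, -0.2508, -0.016]
tool_rot: [0.998, 0.069, -0.0, -0.0]
force: [-0.4, 0.4, 0.3]
finger_gap: 0.001
gripper_force: 0.0
```

apply_moves(
  plan=[
    [0,0,0.004,0,0,0,1],
    [0,0,0.002,0,0,0,1],
    [0,0,0,0,0,0,1],
  ],
)

```text
t: 7.1
tcp_pos: [0.4806, -0.251, -0.0218]
tool_rot: [0.998, 0.069, -0.0, -0.0]
force: [-0.6, 0.6, -0.0]
finger_gap: -0.002
gripper_force: 0.0
```

apply_moves(
  plan=[
    [0,0,0.002,0,0,0,1],
    [0,0,0.002,0,0,0,1],
    [0,0,0,0,0,0,1],
  ],
)

```text
t: 7.48
tcp_pos: [0.4806, -0.251, -0.0258]
tool_rot: [0.998, 0.069, -0.0, -0.0]
force: [0.3, 0.2, 0.1]
finger_gap: -0.004
gripper_force: 0.0
```

apply_moves(
  plan=[
    [0,0,0.002,0,0,0,1],
    [0,0,0.002,0,0,0,1],
    [0,0,0,0,0,0,1],
  ],
)

```text
t: 7.85
tcp_pos: [0.4806, -0.251, -0.0298]
tool_rot: [0.998, 0.069, -0.0, -0.0]
force: [-0.8, 0.5, -0.1]
finger_gap: -0.001
gripper_force: 0.0
```

apply_moves(
  plan=[
    [0,0,0.002,0,0,0,1],
    [0,0,0,0,0,0,1],
  ],
)

```text
t: 8.1
tcp_pos: [0.4807, -0.2509, -0.0317]
tool_rot: [0.998, 0.069, -0.0, -0.0]
force: [0.3, -0.4, -1.0]
finger_gap: -0.002
gripper_force: 0.0
```

apply_moves(
  plan=[
    [0,0,0.002,0,0,0,1],
    [0,0,0,0,0,0,1],
  ],
)

```text
t: 8.35
tcp_pos: [0.4807, -0.251, -0.0338]
tool_rot: [0.998, 0.069, -0.0, -0.0]
force: [-0.7, -0.2, -0.2]
finger_gap: 0.001
gripper_force: 0.0
```

apply_moves(
  plan=[
    [0,0,0.002,0,0,0,1],
    [0,0,0,0,0,0,1],
  ],
)

```text
t: 8.6
tcp_pos: [0.4807, -0.251, -0.0357]
tool_rot: [0.998, 0.069, -0.0, -0.0]
force: [0.0, -0.4, 0.3]
finger_gap: -0.001
gripper_force: 0.0
```

apply_moves(
  plan=[
    [0,0,0.002,0,0,0,1],
    [0,0,0,0,0,0,1],
  ],
)

```text
t: 8.85
tcp_pos: [0.4807, -0.251, -0.0377]
tool_rot: [0.998, 0.069, -0.0, -0.0]
force: [-0.2, 0.7, 0.2]
finger_gap: -0.003
gripper_force: 0.0
```

apply_moves(
  plan=[
    [0,0,0.002,0,0,0,1],
    [0,0,0,0,0,0,1],
  ],
)

```text
t: 9.1
tcp_pos: [0.4808, -0.2511, -0.0381]
tool_rot: [0.998, 0.069, 0.0, 0.0]
force: [-1.9, 0.3, 11.1]
finger_gap: -0.005
gripper_force: 5.6
```

apply_moves(
  plan=[
    [0,0,0.002,0,0,0,1],
    [0,0,0,0,0,0,1],
  ],
)

```text
t: 9.35
tcp_pos: [0.4809, -0.2511, -0.0382]
tool_rot: [0.998, 0.069, 0.0, 0.001]
force: [-3.8, 1.7, 25.1]
finger_gap: 0.002
gripper_force: 12.9
```

apply_moves(
  plan=[
    [0,0,0.001,0,0,0,1],
    [0,0,0,0,0,0,1],
  ],
)

```text
t: 9.6
tcp_pos: [0.4809, -0.2512, -0.0382]
tool_rot: [0.998, 0.069, 0.001, 0.001]
force: [-6.0, 3.6, 33.0]
finger_gap: -0.003
gripper_force: 16.6
```

Contact comes at a reported z of −0.038, so the real tip is 38 mm higher than reported. I'll take real z as reported + 0.038 from here and redo the pin grasp.

```bash
sed -i 's/tcp_pos"\]))\.round/tcp_pos"]-[0,0,.038]))).round/; s/"tcp",s\["tcp_pos"\].round(4)/"real tcp",(s["tcp_pos"]+[0,0,.038]).round(4)/; s/(Rn.T@(np.array(target)-s\["tcp_pos"\]))/(Rn.T@(np.array(target)-s["tcp_pos"]-[0,0,.038]))/' h.py; grep -n "real" h.py; python3 - <<'E'
from h import *
go([.5575,-.2132,.02],.138)
E
```

```text
28:    print("t",s["t"],"real tcp",(s["tcp_pos"]+[0,0,.038]).round(4),"yaw",y.round(4),"gap",s["finger_gap"],"turn z",round(-d,3),"shift",(Rn.T@(np.array(target)-s["tcp_pos"]-[0,0,.038]))).round(4),"q6",s["q"][5].round(2))Traceback (most recent call last):
  File "<stdin>", line 1, in <module>
  File "h.py", line 28
    print("t",s["t"],"real tcp",(s["tcp_pos"]+[0,0,.038]).round(4),"yaw",y.round(4),"gap",s["finger_gap"],"turn z",round(-d,3),"shift",(Rn.T@(np.array(target)-s["tcp_pos"]-[0,0,.038]))).round(4),"q6",s["q"][5].round(2))
                                                                                                                                                                                                                          ^
SyntaxError: unmatched ')'
```

apply_moves(
  plan=[
    [0,0,-0.05,0,0,0,0],
    [0,0,-0.04,0,0,0,0],
    [0,0,0,0,0,0,0],
    [0,0,0,0,0,0,0],
  ],
)

```text
t: 10.1
tcp_pos: [0.4803, -0.2507, 0.0471]
tool_rot: [0.998, 0.069, -0.0, -0.0]
force: [0.2, 0.5, -0.0]
finger_gap: 0.502
gripper_force: 0.0
```

```bash
python3 - <<'E'
from h import *
go([.5575,-.2132,.02],.138)
E
```

```text
Traceback (most recent call last):
  File "h.py", line 28
    print("t",s["t"],"real tcp",(s["tcp_pos"]+[0,0,.038]).round(4),"yaw",y.round(4),"gap",s["finger_gap"],"turn z",round(-d,3),"shift",(Rn.T@(np.array(target)-s["tcp_pos"]-[0,0,.038]))).round(4),"q6",s["q"][5].round(2))
                                                                                                                                                                                                                          ^
SyntaxError: unmatched ')'
```

apply_moves(
  plan=[
    [0.041,-0.013,0,0,0,0,0],
    [0.041,-0.013,0,0,0,0,0],
    [0,0,0,0,0,0,0],
    [0,0,0.033,0,0,0,0],
    [0,0,0.032,0,0,0,0],
    [0,0,0,0,0,0,0],
  ],
)

```text
t: 10.85
tcp_pos: [0.5544, -0.2124, -0.0212]
tool_rot: [0.998, 0.069, -0.004, -0.003]
force: [0.1, 1.2, -0.4]
finger_gap: 0.5
gripper_force: 0.0
```

apply_moves(
  plan=[
    [0,0,0,0,0,0,1],
    [0,0,0,0,0,0,1],
    [0,0,0,0,0,0,1],
    [0,0,0,0,0,0,1],
    [0,0,0,0,0,0,1],
  ],
  force=25,
)

```text
t: 11.48
tcp_pos: [0.5574, -0.2098, -0.0169]
tool_rot: [0.998, 0.068, -0.001, -0.003]
force: [3.1, 10.4, -0.8]
finger_gap: 0.127
gripper_force: 24.7
```

```bash
sed -i 's/038\]))).round(4),"q6"/038])).round(4),"q6"/' h.py; python3 - <<'E'
from h import *
go([.5575,-.2132,.02],.138); print(sense()["force"])
E
```

```text
t 11.475 real tcp [ 0.5574 -0.2098  0.0211] yaw 0.1362 gap 0.12713572299844222 turn z -0.002 shift [-0.0004  0.0034  0.0011] q6 0.88
[ 3.05946978 10.4168076  -0.79357479]
```

The pin is gripped at a gap of 10.8 mm. I'll take out the side load and swing it along the 98 mm arc.

apply_moves(
  plan=[
    [0,-0.004,0,0,0,0,1],
    [0,-0.0011,-0.0146,0,0,0,1],
    [0,-0.0033,-0.0143,0,0,0,1],
    [0,-0.0054,-0.0137,0,0,0,1],
    [0,-0.0074,-0.0127,0,0,0,1],
    [0,-0.0092,-0.0115,0,0,0,1],
    [0,0,0,0,0,0,1],
  ],
)

```text
t: 12.35
tcp_pos: [0.5542, -0.1857, 0.052]
tool_rot: [0.998, 0.07, 0.0, 0.002]
force: [-5.1, -6.6, 2.5]
finger_gap: 0.129
gripper_force: 24.5
```

```bash
python3 - <<'E'
from h import *
s=0.138;c=np.cos(.75);y=.098*(1-c)
go([.5574-.1376*y,-.2098+.9905*y,.0211+.098*np.sin(.75)],.138); print(sense()["force"])
E
```

```text
t 12.35 real tcp [ 0.5542 -0.1857  0.09  ] yaw 0.1397 gap 0.12886522478101936 turn z 0.002 shift [-0.0002 -0.002   0.0021] q6 0.92
[-5.09138571 -6.59241887  2.45690147]
```

Tracking well, still gripped. I'll continue the arc.

apply_moves(
  plan=[
    [0,-0.0108,-0.01,0,0,0,1],
    [0,-0.0122,-0.0082,0,0,0,1],
    [0,-0.0132,-0.0063,0,0,0,1],
    [0,-0.014,-0.0043,0,0,0,1],
    [0,-0.0145,-0.0021,0,0,0,1],
    [0,-0.0147,0.0001,0,0,0,1],
    [0,-0.0145,0.0023,0,0,0,1],
    [0,0,0,0,0,0,1],
  ],
)

```text
t: 13.35
tcp_pos: [0.5413, -0.0891, 0.0788]
tool_rot: [0.998, 0.069, 0.0, -0.001]
force: [-3.0, 1.9, 9.6]
finger_gap: 0.129
gripper_force: 27.3
```

```bash
python3 - <<'E'
from h import *
th=1.8;y=.098*(1-np.cos(th))
go([.5574-.1376*y,-.2098+.9905*y,.0211+.098*np.sin(th)],.138); print(sense()["force"])
E
```

```text
t 13.35 real tcp [ 0.5413 -0.0891  0.1168] yaw 0.1386 gap 0.12944335016528113 turn z 0.001 shift [-0.0006  0.0015  0.0002] q6 1.06
[-3.01587259  1.88881886  9.63742129]
```

apply_moves(
  plan=[
    [0,0,0,0,0,0,-0.3],
    [0,0,0,0,0,0,-0.3],
    [0,0,0,0,0,0,-0.3],
    [0,0,-0.04,0,0,0,-0.3],
    [0,0,-0.05,0,0,0,-0.3],
    [0,0,0,0,0,0.14,-0.3],
    [0,0,0,0,0,0.14,-0.3],
    [0,0,0,0,0,0,-0.3],
  ],
)

```text
t: 14.35
tcp_pos: [0.5414, -0.091, 0.1677]
tool_rot: [0.998, -0.07, 0.0, -0.0]
force: [-0.4, 0.2, -0.8]
finger_gap: 0.651
gripper_force: 0.0
```

```bash
python3 - <<'E'
from h import *
go([.539,.0728,.12],-.145)
E
```

```text
t 14.35 real tcp [ 0.5414 -0.091   0.2057] yaw -0.1409 gap 0.6507719458777641 turn z 0.004 shift [-0.026  -0.1617  0.0857] q6 1.34
```

apply_moves(
  plan=[
    [-0.0065,-0.04,0,0,0,0.004,-0.3],
    [-0.0065,-0.04,0,0,0,0,-0.3],
    [-0.0065,-0.04,0,0,0,0,-0.3],
    [-0.0065,-0.041,0,0,0,0,-0.3],
    [0,0,0.03,0,0,0,-0.3],
    [0,0,0,0,0,0,-0.3],
    [0,0,0,0,0,0,-0.3],
  ],
)

```text
t: 15.22
tcp_pos: [0.5393, 0.0717, 0.138]
tool_rot: [0.997, -0.073, 0.0, -0.0]
force: [0.2, -0.6, 0.8]
finger_gap: 0.651
gripper_force: 0.0
```

```bash
python3 - <<'E'
from h import *
go([.539,.0728,.077],-.145)
a=snap("top","top3"); b=snap("side","side3b")
cv2.imwrite("pics/c8.png",np.hstack([cv2.resize(a[170:290,230:430],None,fx=2,fy=2,interpolation=2),cv2.resize(b[150:300,240:440],None,fx=2,fy=2,interpolation=2)[:240]]))
E
```

```text
t 15.225 real tcp [0.5393 0.0717 0.176 ] yaw -0.1459 gap 0.6511261762652863 turn z -0.001 shift [-0.0005 -0.001   0.099 ] q6 1.64
```

View pics/c8.png

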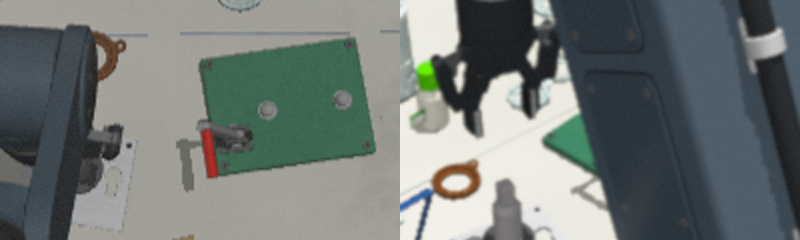

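The bar is thrown back, with the red pin left of the hinge, and the fingers straddle the tang. I'll descend and grip.

apply_moves(
  plan=[
    [0,-0.001,0.033,0,0,0,-0.3],
    [0,0,0.033,0,0,0,-0.3],
    [0,0,0.033,0,0,0,-0.3],
    [0,0,0,0,0,0,-0.3],
    [0,0,0,0,0,0,1],
    [0,0,0,0,0,0,1],
    [0,0,0,0,0,0,1],
    [0,0,0,0,0,0,1],
  ],
  force=90,
)

```text
t: 16.32
tcp_pos: [0.5406, 0.0731, 0.0407]
tool_rot: [0.997, -0.073, 0.002, -0.0]
force: [-1.1, -1.0, 6.6]
finger_gap: 0.192
gripper_force: 89.0
```

apply_moves(
  plan=[
    [0,0,0,0,0,0,1],
    [0,0,0,0,0,0,1],
  ],
)

```text
t: 16.58
tcp_pos: [0.5406, 0.0731, 0.0407]
tool_rot: [0.997, -0.073, 0.002, -0.0]
force: [-0.5, -0.3, 6.9]
finger_gap: 0.187
gripper_force: 89.0
```

```bash
python3 - <<'E'
from h import *
go([.539,.0728,.077],-.145); print(sense()["force"],sense()["gripper_force"])
E
```

```text
t 16.575 real tcp [0.5406 0.0731 0.0787] yaw -0.1463 gap 0.1866428772945721 turn z -0.001 shift [-0.0016  0.0005  0.0017] q6 1.65
[-0.49122577 -0.29569708  6.87555822] 89.00941371917725
```

The tang is gripped, so I'll lift straight up clear of the thrown-back bar (about 0.14 m) and turn.

apply_moves(
  plan=[
    [0,0,-0.01,0,0,0,1],
    [0,0,-0.03,0,0,0,1],
    [0,0,-0.04,0,0,0,1],
    [0,0,-0.04,0,0,0,1],
    [0,0,-0.04,0,0,0,1],
    [0,0,0,0,0,-0.1,1],
    [0,0,0,0,0,-0.1,1],
    [0,0,0,0,0,-0.084,1],
  ],
  force=110,
)

```text
t: 17.58
tcp_pos: [0.5375, 0.0733, 0.1984]
tool_rot: [0.998, 0.07, -0.001, -0.0]
force: [0.2, 0.1, -4.9]
finger_gap: 0.186
gripper_force: 85.8
```

```bash
python3 - <<'E'
from h import *
go([.6147,-.1913,.24],.138);print(sense()["force"],sense()["gripper_force"])
E
```

```text
t 17.575 real tcp [0.5375 0.0733 0.2364] yaw 0.1408 gap 0.18646419454772933 turn z 0.003 shift [ 0.0401  0.2727 -0.0036] q6 1.36
[ 0.1524358   0.0826671  -4.86604758] 85.81124067306519
```

apply_moves(
  plan=[
    [0.005,0.034,0,0,0,0,1],
    [0.005,0.034,0,0,0,0,1],
    [0.005,0.034,0,0,0,0,1],
    [0.005,0.034,0,0,0,0,1],
    [0.005,0.034,0,0,0,0,1],
    [0.005,0.034,0,0,0,0,1],
    [0.005,0.034,0,0,0,0,1],
    [0.005,0.034,0,0,0,0.002,1],
  ],
)

```text
t: 18.58
tcp_pos: [0.6149, -0.1911, 0.1979]
tool_rot: [0.998, 0.068, -0.001, -0.001]
force: [1.4, -0.2, -5.3]
finger_gap: 0.181
gripper_force: 109.9
```

apply_moves(
  plan=[
    [0,0,0.03,0,0,0,1],
    [0,0,0.03,0,0,0,1],
    [0,0,0.03,0,0,0,1],
    [0,0,0.02,0,0,0,1],
    [0,0,0.007,0,0,0,1],
    [0,0,0,0,0,0,1],
    [0,0,0,0,0,0,1],
  ],
)

```text
t: 19.45
tcp_pos: [0.6168, -0.1911, 0.0828]
tool_rot: [0.998, 0.068, 0.001, 0.001]
force: [-0.3, -0.5, -5.0]
finger_gap: 0.185
gripper_force: 110.2
```

```bash
python3 - <<'E'
from h import *
go([.6147,-.1913,.1127],.138);print(sense()["force"],sense()["gripper_force"])
a=snap("top","top4"); b=snap("side","side4")
cv2.imwrite("pics/c9.png",np.hstack([cv2.resize(a[170:290,310:430],(480,480),interpolation=2),cv2.resize(b[165:265,270:350],(320,400),interpolation=2)[:] if 0 else cv2.resize(b[150:270,280:360],(320,480),interpolation=2)]))
E
```

```text
t 19.45 real tcp [ 0.6168 -0.1911  0.1208] yaw 0.1359 gap 0.1845232265862764 turn z -0.002 shift [-0.0021 -0.0001  0.0081] q6 0.96
[-0.26300764 -0.4632567  -5.03031503] 110.1907467842102
```

View pics/c9.png

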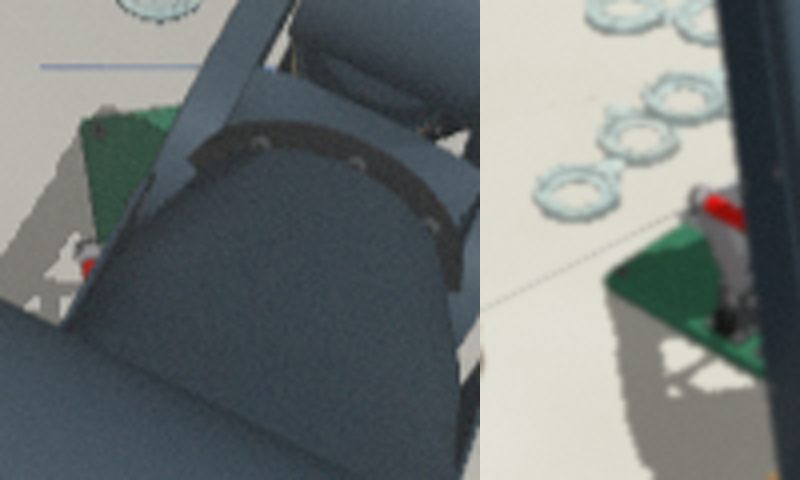

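Both views are blocked by the arm, so I'll lower by force feel. Heads not engaged would stop the TCP near 0.106, while on the dock it would be about 0.093.

apply_moves(
  plan=[
    [-0.002,0,0,0,0,-0.002,1],
    [0,0,0.004,0,0,0,1],
    [0,0,0.004,0,0,0,1],
    [0,0,0.003,0,0,0,1],
    [0,0,0.003,0,0,0,1],
    [0,0,0,0,0,0,1],
  ],
)

```text
t: 20.3
tcp_pos: [0.6138, -0.1909, 0.0672]
tool_rot: [0.998, 0.069, -0.0, -0.0]
force: [-0.9, -0.5, -5.5]
finger_gap: 0.182
gripper_force: 110.3
```

apply_moves(
  plan=[
    [0,0,0.002,0,0,0,1],
    [0,0,0.001,0,0,0,1],
    [0,0,0,0,0,0,1],
  ],
)

```text
t: 20.68
tcp_pos: [0.614, -0.191, 0.0647]
tool_rot: [0.998, 0.069, -0.0, -0.0]
force: [0.1, -0.8, -5.4]
finger_gap: 0.183
gripper_force: 110.3
```

```bash
python3 - <<'E'
from h import *
go([.6147,-.1913,.0927],.138);print(sense()["force"],sense()["ft_torque"])
E
```

```text
t 20.675 real tcp [ 0.614  -0.191   0.1027] yaw 0.1378 gap 0.18257659222411954 turn z -0.0 shift [0.0007 0.0004 0.01  ] q6 0.96
[ 0.12843669 -0.83350359 -5.40322685] [-0.00848833 -0.04269248  0.02513954]
```

apply_moves(
  plan=[
    [0,0,0.002,0,0,0,1],
    [0,0,0.002,0,0,0,1],
    [0,0,0,0,0,0,1],
  ],
)

```text
t: 21.05
tcp_pos: [0.6138, -0.1909, 0.0604]
tool_rot: [0.998, 0.069, -0.0, -0.0]
force: [-0.4, -0.2, -4.7]
finger_gap: 0.185
gripper_force: 110.3
```

apply_moves(
  plan=[
    [0,0,0.002,0,0,0,1],
    [0,0,0.002,0,0,0,1],
    [0,0,0,0,0,0,1],
  ],
)

```text
t: 21.42
tcp_pos: [0.6139, -0.191, 0.0564]
tool_rot: [0.998, 0.069, -0.0, -0.0]
force: [0.2, 0.6, -4.9]
finger_gap: 0.18
gripper_force: 110.3
```

apply_moves(
  plan=[
    [0,0,0.002,0,0,0,1],
    [0,0,0,0,0,0,1],
  ],
)

```text
t: 21.68
tcp_pos: [0.6143, -0.1912, 0.0549]
tool_rot: [0.998, 0.069, 0.0, 0.0]
force: [0.6, -1.1, -4.0]
finger_gap: 0.184
gripper_force: 110.6
```

```bash
python3 - <<'E'
from h import *
go([.6147,-.1913,.0927],.138);print(sense()["force"],sense()["ft_torque"])
E
```

```text
t 21.675 real tcp [ 0.6143 -0.1912  0.0929] yaw 0.1378 gap 0.1841315563464709 turn z -0.0 shift [0.0004 0.0002 0.0002] q6 0.96
[ 0.55480246 -1.10317199 -4.03897686] [-0.01911476 -0.0520766   0.03769136]
```

It is seated through the keyholes at TCP 0.093. Next I'll slide it home along +x.

apply_moves(
  plan=[
    [0.004,0,0.0005,0,0,0,1],
    [0.004,0,0,0,0,0,1],
    [0.004,0,0,0,0,0,1],
    [0.004,0,0,0,0,0,1],
    [0.003,0,0,0,0,0,1],
    [0,0,0,0,0,0,1],
  ],
)

```text
t: 22.42
tcp_pos: [0.6337, -0.1886, 0.0548]
tool_rot: [0.998, 0.069, 0.001, 0.0]
force: [-3.0, -0.7, 4.8]
finger_gap: 0.181
gripper_force: 111.7
```

apply_moves(
  plan=[
    [0.002,0,0,0,0,0,1],
    [0.001,0,0,0,0,0,1],
    [0,0,0,0,0,0,1],
  ],
)

```text
t: 22.8
tcp_pos: [0.6358, -0.1883, 0.0549]
tool_rot: [0.998, 0.069, -0.0, 0.0]
force: [-4.6, -0.3, 6.0]
finger_gap: 0.179
gripper_force: 111.8
```

apply_moves(
  plan=[
    [0.002,0,0,0,0,0,1],
    [0,0,0,0,0,0,1],
  ],
)

```text
t: 23.05
tcp_pos: [0.6365, -0.1882, 0.0551]
tool_rot: [0.998, 0.069, -0.001, 0.0]
force: [-7.2, -1.5, 9.3]
finger_gap: 0.182
gripper_force: 112.2
```

apply_moves(
  plan=[
    [0.002,0,0,0,0,0,1],
    [0,0,0,0,0,0,1],
  ],
)

```text
t: 23.3
tcp_pos: [0.637, -0.1881, 0.0553]
tool_rot: [0.998, 0.07, -0.003, 0.0]
force: [-10.1, -0.7, 11.4]
finger_gap: 0.183
gripper_force: 112.7
```

```bash
python3 - <<'E'
from h import *
go([.6143,-.1912,.0929],.138);print(sense()["force"],sense()["ft_torque"])
E
```

```text
t 23.3 real tcp [ 0.637  -0.1881  0.0933] yaw 0.1392 gap 0.18281206802768854 turn z 0.001 shift [-0.0229 -0.      0.0004] q6 0.98
[-10.14582582  -0.7311038   11.36471456] [-0.33460104  1.83325964  0.06556799]
```

The plate stopped after 22.9 mm of travel, so it is home. I'll release and go back to the pin at 1.95 rad.

apply_moves(
  plan=[
    [-0.003,0,0,0,0,0,1],
    [0,0,0,0,0,0,-0.2],
    [0,0,0,0,0,0,-0.2],
    [0,0,0,0,0,0,-0.2],
    [0,0,-0.04,0,0,0,-0.2],
    [0,0,-0.04,0,0,0,-0.2],
    [0,0,-0.04,0,0,0,-0.2],
    [0,0,0,0,0,0,-0.2],
  ],
)

```text
t: 24.3
tcp_pos: [0.64, -0.1891, 0.1785]
tool_rot: [0.998, 0.069, 0.004, 0.002]
force: [0.1, 0.1, -0.5]
finger_gap: 0.602
gripper_force: 0.0
```

```bash
python3 - <<'E'
from h import *
go([.5389,-.0767,.111],.138)
E
```

```text
t 24.3 real tcp [ 0.64   -0.1891  0.2165] yaw 0.1381 gap 0.6022917708240554 turn z 0.0 shift [-0.0846 -0.1252  0.1055] q6 0.98
```

apply_moves(
  plan=[
    [-0.028,-0.042,0,0,0,0,-0.2],
    [-0.028,-0.042,0,0,0,0,-0.2],
    [-0.028,-0.041,0,0,0,0,-0.2],
    [0,0,0,0,0,0,-0.2],
    [0,0,0,0,0,0,-0.2],
  ],
)

```text
t: 24.92
tcp_pos: [0.5372, -0.0758, 0.1738]
tool_rot: [0.998, 0.069, 0.0, 0.0]
force: [-0.3, 0.5, 0.5]
finger_gap: 0.602
gripper_force: 0.0
```

```bash
python3 - <<'E'
from h import *
go([.5389,-.0767,.111],.138)
E
```

```text
t 24.925 real tcp [ 0.5372 -0.0758  0.2118] yaw 0.1382 gap 0.6019178489401639 turn z 0.0 shift [0.0016 0.0011 0.1008] q6 1.09
```

apply_moves(
  plan=[
    [0.002,0.001,0.033,0,0,0,-0.2],
    [0,0,0.034,0,0,0,-0.2],
    [0,0,0.034,0,0,0,-0.2],
    [0,0,0,0,0,0,1],
    [0,0,0,0,0,0,1],
    [0,0,0,0,0,0,1],
    [0,0,0,0,0,0,1],
    [0,0,0,0,0,0,1],
  ],
  force=25,
)

```text
t: 25.92
tcp_pos: [0.5401, -0.0769, 0.074]
tool_rot: [0.998, 0.069, 0.002, 0.001]
force: [3.1, -2.0, -4.5]
finger_gap: 0.125
gripper_force: 24.5
```

```bash
python3 - <<'E'
from h import *
go([.5389,-.0767,.111],.138);print(sense()["force"],sense()["gripper_force"])
E
```

```text
t 25.925 real tcp [ 0.5401 -0.0769  0.112 ] yaw 0.1378 gap 0.12514879918405605 turn z -0.0 shift [-0.0012 -0.0003  0.001 ] q6 1.09
[ 3.09797051 -1.96076039 -4.48329562] 24.53960806131363
```

apply_moves(
  plan=[
    [0,0.014,-0.0044,0,0,0,1],
    [0,0.0145,-0.0023,0,0,0,1],
    [0,0.0147,-0.0001,0,0,0,1],
    [0,0.0145,0.0021,0,0,0,1],
    [0,0.014,0.0043,0,0,0,1],
    [0,0.0132,0.0063,0,0,0,1],
    [0,0.0122,0.0082,0,0,0,1],
    [0,0,0,0,0,0,1],
  ],
)

```text
t: 26.92
tcp_pos: [0.5527, -0.1746, 0.0581]
tool_rot: [0.998, 0.068, 0.001, 0.001]
force: [5.3, 0.8, 2.2]
finger_gap: 0.132
gripper_force: 25.6
```

apply_moves(
  plan=[
    [0,0.0108,0.01,0,0,0,1],
    [0,0.0092,0.0115,0,0,0,1],
    [0,0.0074,0.0127,0,0,0,1],
    [0,0.0054,0.0137,0,0,0,1],
    [0,0,0,0,0,0,1],
  ],
)

```text
t: 27.55
tcp_pos: [0.5564, -0.206, 0.0093]
tool_rot: [0.998, 0.069, -0.0, 0.0]
force: [4.3, -0.6, -0.1]
finger_gap: 0.131
gripper_force: 25.8
```

```bash
python3 - <<'E'
from h import *
go([.5574,-.2098,.021],.138);print(sense()["force"],sense()["gripper_force"])
E
```

```text
t 27.55 real tcp [ 0.5564 -0.206   0.0473] yaw 0.1376 gap 0.1306925634721625 turn z -0.0 shift [0.0005 0.0039 0.0263] q6 0.89
[ 4.32565945 -0.55086358 -0.05736039] 25.83622097969055
```

apply_moves(
  plan=[
    [-0.001,0.0033,0.0143,0,0,0,1],
    [0,0.0011,0.01,0,0,0,1],
    [0,0,0.003,0,0,0,1],
    [0,0,0,0,0,0,1],
  ],
)

```text
t: 28.05
tcp_pos: [0.5565, -0.2101, -0.0173]
tool_rot: [0.998, 0.069, 0.0, 0.0]
force: [6.2, -0.0, -0.3]
finger_gap: 0.124
gripper_force: 26.1
```

```bash
python3 - <<'E'
from h import *
go([.5574,-.2098,.021],.138);print(sense()["force"],sense()["gripper_force"])
E
```

```text
t 28.05 real tcp [ 0.5565 -0.2101  0.0207] yaw 0.138 gap 0.12444496083947297 turn z -0.0 shift [ 0.001  -0.0001 -0.0003] q6 0.88
[ 6.22996522 -0.04591504 -0.28558025] 26.0836198925972
```

The bar is level in the notch. I'll release, move aside, check the result and re-measure the collars.

apply_moves(
  plan=[
    [0,0,0,0,0,0,-0.2],
    [0,0,0,0,0,0,-0.2],
    [0,0,0,0,0,0,-0.2],
    [0,0,-0.06,0,0,0,-0.2],
    [0,0,-0.06,0,0,0,-0.2],
    [-0.02,0.06,0,0,0,0,-0.2],
    [-0.02,0.06,0,0,0,0,-0.2],
    [-0.02,0.06,0,0,0,0,-0.2],
  ],
)

```text
t: 29.05
tcp_pos: [0.5209, -0.3951, 0.1042]
tool_rot: [0.998, 0.069, -0.0, -0.0]
force: [0.2, 0.3, -0.5]
finger_gap: 0.601
gripper_force: 0.0
```

apply_moves(
  plan=[
    [-0.02,0.06,0,0,0,0,-1],
    [-0.02,0.06,0,0,0,0,-1],
    [-0.02,0.06,0,0,0,0,-1],
    [0,0,0,0,0,0,-1],
  ],
)

```text
t: 29.55
tcp_pos: [0.4845, -0.5836, 0.1032]
tool_rot: [0.998, 0.066, -0.0, 0.001]
force: [0.5, 0.6, -1.2]
finger_gap: 1.003
gripper_force: 0.0
```

```bash
python3 - <<'E'
from h import *
go([.3952,-.2156,.03])
a=snap("top","top5"); b=snap("side","side5")
r=lambda im,x0,y0,x1,y1,w,h:cv2.resize(im[y0:y1,x0:x1],(w,h),interpolation=2)
top=np.hstack([r(a,320,180,430,265,440,340),r(b,280,160,370,245,360,340)])
bot=np.hstack([r(a,160,185,250,245,390,260),r(a,360,290,450,350,390,260),np.zeros((260,20,3),np.uint8)])
cv2.imwrite("pics/c10.png",np.vstack([top,bot]))
E
```

```text
t 29.55 real tcp [ 0.4845 -0.5836  0.1412] yaw 0.132 gap 1.003168643271925 turn z -0.0 shift [-0.0401 -0.3766  0.1112] q6 0.42
```

View pics/c10.png

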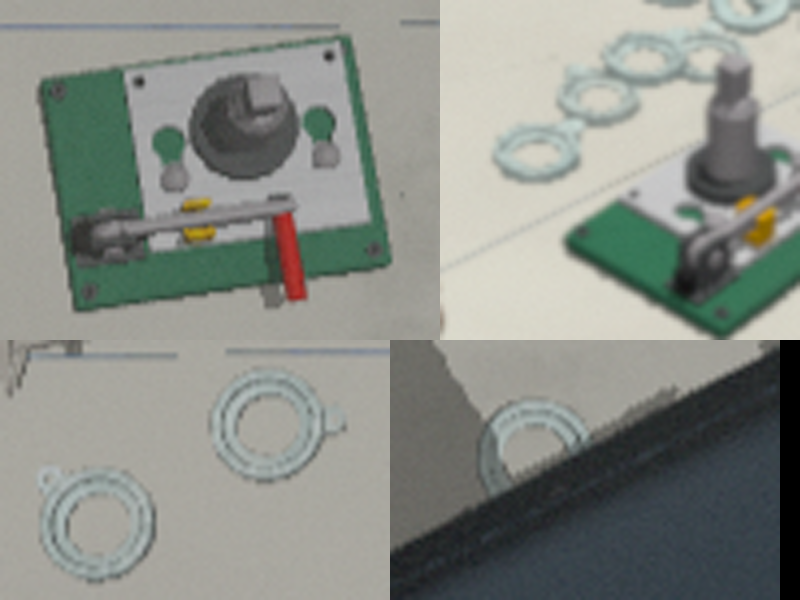

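The picture shows the plate home, the studs at the slot ends and the bar between the yellow cheeks. Collar A is at (182.4,227.2) with its ear up-left, and B at (221.4,204.6) with its ear to the right. C is partly hidden, so I'll refine all three with Hough circles, taking C from the first picture.

```bash
python3 - <<'E'
from h import *
for f,c in(("top0",(182,227)),("top5",(182,227)),("top0",(222,205)),("top5",(222,205)),("top0",(394,317)),("top2",(394,317))):
    im=cv2.imread(f"pics/{f}.png",0)[c[1]-22:c[1]+22,c[0]-22:c[0]+22]
    im=cv2.GaussianBlur(cv2.resize(im,None,fx=6,fy=6,interpolation=2),(5,5),0)
    h=cv2.HoughCircles(im,cv2.HOUGH_GRADIENT_ALT,1.5,100,param1=100,param2=.5,minRadius=70,maxRadius=92)
    if h is None: print(f,c,None); continue
    u=(h[0,0,:2]+.5)/6-.5+np.array(c)-22; print(f,u.round(1),h[0,0,2]/6,ray("top",u,.006).round(4))
E
```

```text
top0 [182.8 228.6] 12.579689 [0.6022 0.274  0.006 ]
top5 [181.3 225.8] 13.103452 [0.6088 0.2779 0.006 ]
top0 (222, 205) None
top5 [220.1 203.8] 12.957592 [0.6615 0.1876 0.006 ]
top0 [394.1 317.6] 13.965653 [ 0.3939 -0.2162  0.006 ]
top2 (394, 317) None
```

```bash
python3 - <<'E'
from h import *
im=cv2.imread("pics/top0.png").astype(float)
for nm,u in(("A",(182.6,227.4)),("B",(221.4,204.6)),("C",(394.0,317.4))):
    X0=ray("top",u,.005); out=[]
    for a in range(0,360,15):
        v=[]
        for r in(.036,.039,.042):
            p=proj("top",X0+[r*np.cos(np.radians(a)),r*np.sin(np.radians(a)),.003])[0]
            v.append(cv2.getRectSubPix(im.astype(np.float32),(1,1),tuple(map(float,p))).ravel())
        v=np.mean(v,0); out.append(int(v[0]-v[2]))
    print(nm,X0.round(4),out)
go(X0,.9)
E
```

```text
A [0.6052 0.275  0.005 ] [-9, -8, -9, 1, -3, -9, -9, -8, -9, -8, -8, -8, -8, -8, -8, -8, -8, -9, -8, -9, -8, -8, -9, -8]
B [0.6598 0.1846 0.005 ] [-4, -6, -8, -9, -9, -9, -8, -9, -8, -9, -8, -9, -8, -8, -8, -8, -7, -9, 1, 0, -8, -9, -9, -4]
C [ 0.3943 -0.2162  0.005 ] [-8, -8, -9, -8, -7, -8, -7, -8, -8, -8, -7, -8, -8, -8, -9, -7, -8, 0, -2, -7, -8, -8, -8, -8]
t 29.65 real tcp [ 0.4862 -0.5778  0.1408] yaw 0.1362 gap 0.9975858409533918 turn z -0.764 shift [ 0.2261 -0.2968  0.1358] q6 0.42
```

Ears point at about 51° (A), −83° (B) and −102° (C). I'll grasp each across its ear, C first.

apply_moves(
  plan=[
    [0,0,0,0,0,-0.175,-1],
    [0,0,0,0,0,-0.175,-1],
    [0,0,0,0,0,-0.175,-1],
    [0,0,0,0,0,-0.175,-1],
    [0,0,0,0,0,-0.175,-1],
    [0,0,0,0,0,-0.175,-1],
    [0,0,0,0,0,-0.174,-1],
    [0,0,0,0,0,0,-1],
  ],
)

```text
t: 30.65
tcp_pos: [0.4882, -0.5756, 0.1038]
tool_rot: [0.777, 0.63, 0.0, -0.001]
force: [-0.9, -0.4, -0.5]
finger_gap: 0.999
gripper_force: 0.0
```

```bash
python3 - <<'E'
from h import *
go([.3943,-.2162,.06],1.36)
E
```

```text
t 30.65 real tcp [ 0.4882 -0.5756  0.1418] yaw 1.3621 gap 0.9991054619902267 turn z 0.002 shift [ 0.3318 -0.167   0.0818] q6 -0.81
```

apply_moves(
  plan=[
    [0.0474,-0.0238,0,0,0,0,-1],
    [0.0474,-0.0238,0,0,0,0,-1],
    [0.0474,-0.0238,0,0,0,0,-1],
    [0.0474,-0.0238,0,0,0,0,-1],
    [0.0474,-0.0239,0,0,0,0,-1],
    [0.0474,-0.0239,0,0,0,0,-1],
    [0.0474,-0.0239,0,0,0,0,-1],
    [0,0,0.05,0,0,0,-1],
  ],
)

```text
t: 31.65
tcp_pos: [0.393, -0.2155, 0.0566]
tool_rot: [0.777, 0.63, 0.0, 0.002]
force: [0.7, -1.8, -0.5]
finger_gap: 1.004
gripper_force: 0.0
```

apply_moves(
  plan=[
    [0,0,0,0,0,0,-1],
    [0,0,0,0,0,0,-1],
  ],
)

```text
t: 31.9
tcp_pos: [0.3937, -0.2194, 0.0547]
tool_rot: [0.777, 0.629, 0.0, 0.001]
force: [1.0, 0.1, 0.3]
finger_gap: 0.994
gripper_force: 0.0
```

```bash
python3 - <<'E'
from h import *
go([.3943,-.2162,-.004],1.36)
E
```

```text
t 31.9 real tcp [ 0.3937 -0.2194  0.0927] yaw 1.3609 gap 0.9943452336011707 turn z 0.001 shift [ 0.0033 -0.0001  0.0967] q6 -0.55
```

apply_moves(
  plan=[
    [0.003,0,0.032,0,0,0,-1],
    [0,0,0.032,0,0,0,-1],
    [0,0,0.032,0,0,0,-1],
    [0,0,0,0,0,0,-1],
    [0,0,0,0,0,0,1],
    [0,0,0,0,0,0,1],
    [0,0,0,0,0,0,1],
    [0,0,0,0,0,0,1],
  ],
  force=35,
)

```text
t: 32.9
tcp_pos: [0.3947, -0.2172, -0.0399]
tool_rot: [0.777, 0.63, 0.0, 0.002]
force: [-0.0, -1.0, 7.4]
finger_gap: 0.687
gripper_force: 35.9
```

```bash
python3 - <<'E'
from h import *
go([.3943,-.2162,-.004],1.36);print(sense()["force"],sense()["gripper_force"])
E
```

```text
t 32.9 real tcp [ 0.3947 -0.2172 -0.0019] yaw 1.3621 gap 0.6869698429873587 turn z 0.002 shift [ 0.0009 -0.0006  0.0021] q6 -0.54
[-0.034567   -1.02747362  7.44929973] 35.934186447411776
```

The collar is gripped. I'll lift it, turn it and carry it over the spindle.

apply_moves(
  plan=[
    [0,0,-0.02,0,0,0,1],
    [0,0,-0.045,0,0,0,1],
    [0,0,-0.045,0,0,0,1],
    [0,0,-0.045,0,0,0,1],
    [0,0,0,0,0,0.153,1],
    [0,0,0,0,0,0.153,1],
    [0,0,0,0,0,0.153,1],
    [0,0,0,0,0,0.153,1],
  ],
  force=50,
)

```text
t: 33.9
tcp_pos: [0.3938, -0.2161, 0.1145]
tool_rot: [0.931, 0.364, 0.001, 0.001]
force: [0.1, 0.0, -0.8]
finger_gap: 0.675
gripper_force: 53.6
```

apply_moves(
  plan=[
    [0,0,0,0,0,0,1],
  ],
)

```text
t: 34.02
tcp_pos: [0.3938, -0.2161, 0.1142]
tool_rot: [0.93, 0.367, 0.0, 0.001]
force: [-0.5, -0.2, -0.1]
finger_gap: 0.681
gripper_force: 53.7
```

```bash
python3 - <<'E'
from h import *
go([.6358,-.1882,.15],.75);print(sense()["force"],sense()["gripper_force"])
E
```

```text
t 34.025 real tcp [ 0.3938 -0.2161  0.1522] yaw 0.7514 gap 0.6806485605863847 turn z 0.001 shift [0.1961 0.1446 0.0022] q6 0.07
[-0.50704783 -0.225043   -0.07121059] 53.651491049677134
```

apply_moves(
  plan=[
    [0.039,0.0289,0,0,0,0,1],
    [0.039,0.0289,0,0,0,0,1],
    [0.039,0.0289,0,0,0,0,1],
    [0.039,0.0289,0,0,0,0,1],
    [0.039,0.0289,0,0,0,0,1],
    [0,0,0,0,0,0,1],
    [0,0,0,0,0,0,1],
  ],
)

```text
t: 34.9
tcp_pos: [0.6337, -0.1884, 0.1129]
tool_rot: [0.93, 0.367, -0.001, -0.001]
force: [-1.1, -0.2, -0.2]
finger_gap: 0.679
gripper_force: 53.7
```

```bash
python3 - <<'E'
from h import *
go([.6352,-.1888,.12],.75);print(sense()["force"],sense()["gripper_force"])
b=snap("side","side6"); a=snap("top","top6")
cv2.imwrite("pics/c11.png",np.hstack([cv2.resize(a[150:270,320:440],(400,400),interpolation=2),cv2.resize(b[130:250,290:410],(400,400),interpolation=2)]))
print(proj("side",[.6358,-.1882,.114]),proj("top",[.6358,-.1882,.114]))
E
```

```text
t 34.9 real tcp [ 0.6337 -0.1884  0.1509] yaw 0.7517 gap 0.678661971274402 turn z 0.002 shift [0.0008 0.0013 0.0309] q6 0.36
[-1.13562119 -0.1885681  -0.19032845] 53.66487108170986
[[353.01842087 174.30792062]] [[385.13119421 202.49876358]]
```

apply_moves(
  plan=[
    [0.001,0.001,0.015,0,0,0,1],
    [0,0,0.015,0,0,0,1],
    [0,0,0.015,0,0,0,1],
    [0,0,0.008,0,0,0,1],
    [0,0,0,0,0,0,1],
  ],
)

```text
t: 35.62
tcp_pos: [0.6355, -0.1886, 0.0587]
tool_rot: [0.931, 0.366, -0.001, -0.001]
force: [-0.0, 0.1, -0.6]
finger_gap: 0.677
gripper_force: 53.7
```

apply_moves(
  plan=[
    [0,0,0.006,0,0,0,1],
    [0,0,0.006,0,0,0,1],
    [0,0,0.006,0,0,0,1],
    [0,0,0,0,0,0,1],
  ],
)

```text
t: 36.12
tcp_pos: [0.6358, -0.1888, 0.0413]
tool_rot: [0.931, 0.366, -0.0, -0.0]
force: [-0.0, -0.5, -0.9]
finger_gap: 0.68
gripper_force: 53.7
```

```bash
python3 - <<'E'
from h import *
go([.6352,-.1888,.046],.75);print(sense()["force"],sense()["gripper_force"],sense()["ft_torque"])
E
```

```text
t 36.125 real tcp [ 0.6358 -0.1888  0.0793] yaw 0.7498 gap 0.6804957052125281 turn z -0.0 shift [-0.0004 -0.0004  0.0333] q6 0.36
[-0.02147495 -0.48197902 -0.93423236] 53.674179296940565 [-0.01330551  0.02313539 -0.04985147]
```

apply_moves(
  plan=[
    [0,0,0.004,0,0,0,1],
    [0,0,0.004,0,0,0,1],
    [0,0,0.004,0,0,0,1],
    [0,0,0,0,0,0,1],
  ],
)

```text
t: 36.62
tcp_pos: [0.6358, -0.1892, 0.0293]
tool_rot: [0.931, 0.366, -0.0, -0.0]
force: [-2.3, -2.6, -0.0]
finger_gap: 0.672
gripper_force: 53.7
```

apply_moves(
  plan=[
    [0,0,0.004,0,0,0,1],
    [0,0,0.004,0,0,0,1],
    [0,0,0.004,0,0,0,1],
    [0,0,0,0,0,0,1],
  ],
)

```text
t: 37.12
tcp_pos: [0.6358, -0.189, 0.0174]
tool_rot: [0.931, 0.366, -0.0, -0.0]
force: [-3.4, -3.7, -0.5]
finger_gap: 0.679
gripper_force: 53.7
```

```bash
python3 - <<'E'
from h import *
go([.6352,-.1888,.046],.75);print(sense()["force"],sense()["gripper_force"],sense()["ft_torque"])
E
```

```text
t 37.125 real tcp [ 0.6358 -0.189   0.0554] yaw 0.7499 gap 0.6785560407425465 turn z -0.0 shift [-0.0003 -0.0006  0.0094] q6 0.36
[-3.39130243 -3.72469173 -0.50213179] 53.728800639510155 [-0.56537203  0.69404148 -0.02988557]
```

The collar is on the spindle. I'll relieve the side load, let go and rise.

apply_moves(
  plan=[
    [-0.002,0,0.002,0,0,0,1],
    [0,0,0,0,0,0,1],
    [0,0,0,0,0,0,-1],
    [0,0,0,0,0,0,-1],
    [0,0,0,0,0,0,-1],
    [0,0,-0.04,0,0,0,-1],
    [0,0,-0.05,0,0,0,-1],
    [0,0,-0.05,0,0,0,-1],
  ],
)

```text
t: 38.12
tcp_pos: [0.6346, -0.1902, 0.1571]
tool_rot: [0.931, 0.366, -0.0, -0.0]
force: [0.4, -0.6, -0.1]
finger_gap: 1.002
gripper_force: 0.0
```

```bash
python3 - <<'E'
from h import *
go([.6598,.1846,.1],1.69);print(sense()["force"])
E
```

```text
t 38.125 real tcp [ 0.6346 -0.1902  0.1951] yaw 0.7497 gap 1.0016413478745283 turn z -0.94 shift [0.3691 0.0696 0.0951] q6 0.36
[ 0.4397978  -0.59258635 -0.13671396]
```

```bash
cat >> h.py <<'E'
def moved(a,pts):
    b=cv2.imread("pics/top0.png")
    for u,v in pts: print((u,v),np.abs(a[v-20:v+20,u-20:u+20].astype(int)-b[v-20:v+20,u-20:u+20]).mean().round(1))
E
python3 - <<'E'
from h import *
a=snap("top","top7"); moved(a,[(182,227),(222,205),(277,198),(394,317)])
E
```

```text
(182, 227) 49.7
(222, 205) 36.9
(277, 198) 33.6
(394, 317) 67.0
```

apply_moves(
  plan=[
    [0,0,0,0,0,-0.157,-1],
    [0,0,0,0,0,-0.157,-1],
    [0,0,0,0,0,-0.157,-1],
    [0,0,0,0,0,-0.157,-1],
    [0,0,0,0,0,-0.156,-1],
    [0,0,0,0,0,-0.156,-1],
    [0,0,0,0,0,0,-1],
  ],
)

```text
t: 39.05
tcp_pos: [0.6347, -0.1902, 0.1558]
tool_rot: [0.664, 0.747, 0.0, -0.0]
force: [-0.7, 0.1, -0.2]
finger_gap: 1.004
gripper_force: 0.0
```

```bash
python3 - <<'E'
from h import *
go([.6598,.1846,.1],1.69)
E
```

```text
t 39.05 real tcp [ 0.6347 -0.1902  0.1938] yaw 1.688 gap 1.003594198213468 turn z -0.002 shift [0.3692 0.0695 0.0938] q6 -0.58
```

```bash
python3 - <<'E'
from h import *
b=cv2.imread("pics/top0.png")
for f in("top0","top5","top7"): 
    a=cv2.imread(f"pics/{f}.png"); print(f,a[30:60,120:180].mean((0,1)),a[200:250,150:250].mean((0,1)))
a=cv2.imread("pics/top7.png"); g=float(b[205:240,150:240].mean())/a[205:240,150:240].mean(); print(g)
r=lambda im,x0,y0,x1,y1,w,h:cv2.resize(im[y0:y1,x0:x1],(w,h),interpolation=2)
cv2.imwrite("pics/c12.png",np.hstack([r(a,150,180,290,280,490,350),r(a,330,170,420,270,310,350)]))
E
```

```text
top0 [127.33       132.95388889 133.42277778] [140.3206 146.6268 146.796 ]
top5 [144.02555556 149.90777778 150.37666667] [158.095  164.8954 165.121 ]
top7 [162.48388889 168.58555556 168.99333333] [151.3182 154.7536 152.526 ]
0.9044191962734336
```

View pics/c12.png

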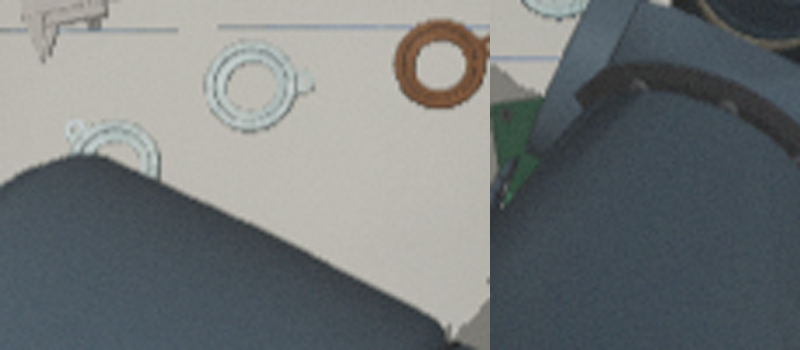

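The lighting changed, but B (222,204.6) and A are where they were. I'll go to B.

apply_moves(
  plan=[
    [0.0527,0.01,0,0,0,0,-1],
    [0.0527,0.01,0,0,0,0,-1],
    [0.0527,0.01,0,0,0,0,-1],
    [0.0527,0.01,0,0,0,0,-1],
    [0.0527,0.01,0,0,0,0,-1],
    [0.0527,0.01,0,0,0,0,-1],
    [0.0527,0.0095,0,0,0,0,-1],
    [0,0,0.05,0,0,0,-1],
  ],
)

```text
t: 40.05
tcp_pos: [0.6643, 0.1897, 0.1102]
tool_rot: [0.663, 0.749, 0.005, 0.004]
force: [0.6, -0.8, 0.2]
finger_gap: 1.002
gripper_force: 0.0
```

apply_moves(
  plan=[
    [0,0,0.05,0,0,0,-1],
    [0,0,0,0,0,0,-1],
    [0,0,0,0,0,0,-1],
  ],
)

```text
t: 40.42
tcp_pos: [0.6614, 0.1842, 0.0574]
tool_rot: [0.664, 0.747, 0.001, 0.001]
force: [0.6, 0.3, 0.8]
finger_gap: 0.999
gripper_force: 0.0
```

```bash
python3 - <<'E'
from h import *
go([.6598,.1840,-.002],1.69)
E
```

```text
t 40.425 real tcp [0.6614 0.1842 0.0954] yaw 1.6884 gap 0.9993625441127152 turn z -0.002 shift [-0.     -0.0016  0.0974] q6 -0.01
```

apply_moves(
  plan=[
    [0.002,-0.001,0.033,0,0,0,-1],
    [0,0,0.032,0,0,0,-1],
    [0,0,0.032,0,0,0,-1],
    [0,0,0,0,0,0,-1],
    [0,0,0,0,0,0,1],
    [0,0,0,0,0,0,1],
    [0,0,0,0,0,0,1],
    [0,0,0,0,0,0,1],
  ],
)

```text
t: 41.42
tcp_pos: [0.6616, 0.1863, -0.0375]
tool_rot: [0.664, 0.748, 0.002, 0.002]
force: [-0.1, 0.5, 4.9]
finger_gap: 0.677
gripper_force: 52.4
```

```bash
python3 - <<'E'
from h import *
go([.6598,.1840,-.002],1.69);print(sense()["force"],sense()["gripper_force"])
E
```

```text
t 41.425 real tcp [6.616e-01 1.863e-01 5.000e-04] yaw 1.6896 gap 0.6765405906158946 turn z -0.0 shift [-0.0021 -0.002   0.0025] q6 -0.01
[-0.08436631  0.45059133  4.94136635] 52.41880144458264
```

apply_moves(
  plan=[
    [0,0,-0.02,0,0,0,1],
    [0,0,-0.045,0,0,0,1],
    [0,0,-0.045,0,0,0,1],
    [0,0,-0.045,0,0,0,1],
    [0,0,0,0,0,0.157,1],
    [0,0,0,0,0,0.157,1],
    [0,0,0,0,0,0.157,1],
    [0,0,0,0,0,0.157,1],
  ],
)

```text
t: 42.42
tcp_pos: [0.6591, 0.1862, 0.1162]
tool_rot: [0.864, 0.504, 0.001, 0.0]
force: [-0.4, 0.4, -0.9]
finger_gap: 0.671
gripper_force: 53.5
```

apply_moves(
  plan=[
    [0,0,0,0,0,0.156,1],
    [0,0,0,0,0,0.156,1],
    [0,0,0,0,0,0,1],
  ],
)

```text
t: 42.8
tcp_pos: [0.6591, 0.1862, 0.1158]
tool_rot: [0.93, 0.367, 0.001, 0.0]
force: [-0.6, -0.9, 0.2]
finger_gap: 0.675
gripper_force: 53.5
```

```bash
python3 - <<'E'
from h import *
go([.6352,-.1888,.15],.75);print(sense()["force"],sense()["gripper_force"])
E
```

```text
t 42.8 real tcp [0.6591 0.1862 0.1538] yaw 0.7516 gap 0.6752670208885614 turn z 0.002 shift [-0.2731  0.2581  0.0038] q6 0.93
[-0.61264902 -0.93942278  0.16117524] 53.50119575858116
```

apply_moves(
  plan=[
    [-0.039,0.0369,0,0,0,0,1],
    [-0.039,0.0369,0,0,0,0,1],
    [-0.039,0.0369,0,0,0,0,1],
    [-0.039,0.0369,0,0,0,0,1],
    [-0.039,0.0369,0,0,0,0,1],
    [-0.039,0.0369,0,0,0,0,1],
    [-0.039,0.0369,0,0,0,0,1],
    [0,0,0,0,0,0,1],
  ],
)

```text
t: 43.8
tcp_pos: [0.6353, -0.194, 0.1152]
tool_rot: [0.931, 0.365, 0.001, 0.002]
force: [0.3, 0.3, 0.7]
finger_gap: 0.681
gripper_force: 53.5
```

apply_moves(
  plan=[
    [0,0,0,0,0,0,1],
    [0,0,0,0,0,0,1],
  ],
)

```text
t: 44.05
tcp_pos: [0.635, -0.1873, 0.1142]
tool_rot: [0.93, 0.367, -0.0, -0.0]
force: [-0.5, 0.3, 0.6]
finger_gap: 0.674
gripper_force: 53.5
```

```bash
python3 - <<'E'
from h import *
go([.6352,-.1888,.0793],.75);print(sense()["force"],sense()["gripper_force"])
E
```

```text
t 44.05 real tcp [ 0.635  -0.1873  0.1522] yaw 0.7524 gap 0.6741458449719303 turn z 0.002 shift [-0.0009  0.0013  0.0729] q6 0.36
[-0.49047056  0.29938491  0.55156031] 53.513163230381906
```

apply_moves(
  plan=[
    [-0.001,0.001,0.015,0,0,0,1],
    [0,0,0.015,0,0,0,1],
    [0,0,0.015,0,0,0,1],
    [0,0,0.01,0,0,0,1],
    [0,0,0.008,0,0,0,1],
    [0,0,0.008,0,0,0,1],
    [0,0,0,0,0,0,1],
  ],
)

```text
t: 44.92
tcp_pos: [0.6346, -0.1903, 0.0423]
tool_rot: [0.931, 0.366, -0.0, -0.0]
force: [-0.2, -0.7, -0.1]
finger_gap: 0.675
gripper_force: 53.5
```

apply_moves(
  plan=[
    [0,0,0.004,0,0,0,1],
    [0,0,0.004,0,0,0,1],
    [0,0,0.004,0,0,0,1],
    [0,0,0,0,0,0,1],
  ],
)

```text
t: 45.42
tcp_pos: [0.6347, -0.1902, 0.0305]
tool_rot: [0.931, 0.366, -0.0, -0.0]
force: [0.1, 1.0, -0.5]
finger_gap: 0.677
gripper_force: 53.5
```

apply_moves(
  plan=[
    [0,0,0.004,0,0,0,1],
    [0,0,0.004,0,0,0,1],
    [0,0,0.002,0,0,0,1],
    [0,0,0,0,0,0,1],
  ],
)

```text
t: 45.92
tcp_pos: [0.6348, -0.1903, 0.0206]
tool_rot: [0.931, 0.366, -0.0, -0.0]
force: [0.9, 1.5, -0.8]
finger_gap: 0.675
gripper_force: 53.4
```

```bash
python3 - <<'E'
from h import *
go([.6352,-.1888,.053],.75);print(sense()["force"],sense()["gripper_force"])
E
```

```text
t 45.925 real tcp [ 0.6348 -0.1903  0.0586] yaw 0.7497 gap 0.6748360852295227 turn z -0.0 shift [ 0.0013 -0.0008  0.0056] q6 0.36
[ 0.89764895  1.4604406  -0.81938477] 53.435290209017694
```

apply_moves(
  plan=[
    [0.001,0,0.004,0,0,0,1],
    [0,0,0,0,0,0,1],
    [0,0,0,0,0,0,-1],
    [0,0,0,0,0,0,-1],
    [0,0,0,0,0,0,-1],
    [0,0,-0.04,0,0,0,-1],
    [0,0,-0.05,0,0,0,-1],
    [0,0,-0.05,0,0,0,-1],
  ],
)

```text
t: 46.92
tcp_pos: [0.6354, -0.1896, 0.1582]
tool_rot: [0.931, 0.366, -0.0, -0.0]
force: [0.9, -0.6, -0.1]
finger_gap: 0.997
gripper_force: 0.0
```

```bash
python3 - <<'E'
from h import *
go([.6052,.277,.1],.87)
E
```

```text
t 46.925 real tcp [ 0.6354 -0.1896  0.1962] yaw 0.7498 gap 0.9970099301717293 turn z -0.12 shift [ 0.3372 -0.324   0.0962] q6 0.36
```

```bash
python3 - <<'E'
from h import *
for a,b in(((192,272),(254,246)),((207,256),(254,246)),((62,290),(137,317)),((100,255),(137,317))):
    f=lambda X:np.r_[proj("top",X)[0]-a,proj("side",X)[0]-b]
    r=least_squares(f,[.5,.3,.08]); print(a,b,r.x.round(3),r.fun.round(1))
im=cv2.imread("pics/top0.png"); sd=cv2.imread("pics/side0.png")
cv2.imwrite("pics/c13.png",np.hstack([cv2.resize(im[200:350,55:235],(400,333),interpolation=2),cv2.resize(sd[230:380,125:305],(400,333),interpolation=2)]))
E
```

```text
(192, 272) (254, 246) [0.482 0.198 0.195] [-0.3 -0.3  0.4  0.1]
(207, 256) (254, 246) [0.518 0.179 0.159] [-0.5 -0.4  0.6  0.1]
(62, 290) (137, 317) [0.448 0.442 0.204] [-0.3 -0.3  0.3  0.1]
(100, 255) (137, 317) [0.532 0.425 0.111] [-3.3 -2.8  3.6  1.2]
```

View pics/c13.png

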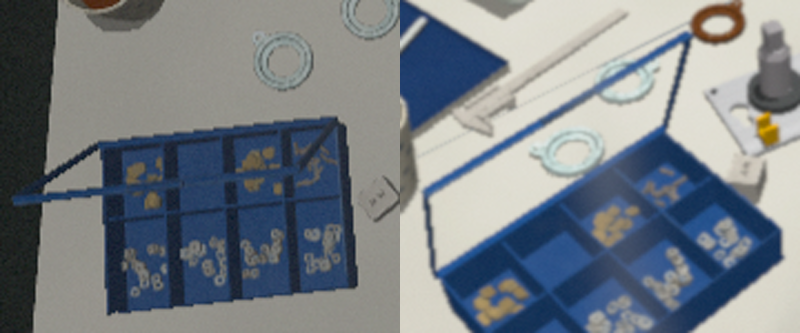

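The tray handle bar is at about z 0.2, x 0.45–0.48, and the tray's rear edge at x≈0.54. The straight path to A (x ≥ 0.6) stays clear of both.

apply_moves(
  plan=[
    [0,0,0,0,0,-0.12,-0.85],
    [0.0455,-0.041,0,0,0,0,-0.85],
    [0.0455,-0.041,0,0,0,0,-0.85],
    [0.0455,-0.041,0,0,0,0,-0.85],
    [0.0455,-0.041,0,0,0,0,-0.85],
    [0.0455,-0.041,0,0,0,0,-0.85],
    [0.0455,-0.041,0,0,0,0,-0.85],
    [0,0,0,0,0,0,-0.85],
  ],
)

```text
t: 47.92
tcp_pos: [0.6227, 0.1825, 0.157]
tool_rot: [0.906, 0.424, 0.0, -0.0]
force: [0.4, -0.6, -0.6]
finger_gap: 0.926
gripper_force: 0.0
```

```bash
python3 - <<'E'
from h import *
go([.6052,.277,.1],.87)
E
```

```text
t 47.925 real tcp [0.6227 0.1825 0.195 ] yaw 0.8764 gap 0.9261488284630167 turn z 0.006 shift [ 0.0609 -0.0743  0.095 ] q6 0.81
```

apply_moves(
  plan=[
    [0.0305,-0.037,0,0,0,0.006,-0.85],
    [0.0305,-0.037,0,0,0,0,-0.85],
    [0,0,0,0,0,0,-0.85],
    [0,0,0.05,0,0,0,-0.85],
    [0,0,0.05,0,0,0,-0.85],
    [0,0,0,0,0,0,-0.85],
    [0,0,0,0,0,0,-0.85],
  ],
)

```text
t: 48.8
tcp_pos: [0.6085, 0.2712, 0.0584]
tool_rot: [0.908, 0.418, 0.001, 0.0]
force: [0.2, -0.4, 0.2]
finger_gap: 0.925
gripper_force: 0.0
```

```bash
python3 - <<'E'
from h import *
go([.6052,.277,-.002],.87); print(sense()["force"])
E
```

```text
t 48.8 real tcp [0.6085 0.2712 0.0964] yaw 0.8626 gap 0.9246962849332506 turn z -0.007 shift [ 0.0023 -0.0063  0.0984] q6 0.96
[ 0.16707105 -0.42549213  0.21249111]
```

apply_moves(
  plan=[
    [0.002,-0.006,0.033,0,0,0,-0.85],
    [0,0,0.033,0,0,0,-0.85],
    [0,0,0.032,0,0,0,-0.85],
    [0,0,0,0,0,0,-0.85],
    [0,0,0,0,0,0,1],
    [0,0,0,0,0,0,1],
    [0,0,0,0,0,0,1],
    [0,0,0,0,0,0,1],
  ],
)

```text
t: 49.8
tcp_pos: [0.6063, 0.278, -0.0376]
tool_rot: [0.908, 0.419, 0.003, 0.001]
force: [-0.6, -0.3, 7.3]
finger_gap: 0.675
gripper_force: 53.5
```

```bash
python3 - <<'E'
from h import *
go([.6052,.275,-.002],.87); print(sense()["force"],sense()["gripper_force"])
E
```

```text
t 49.8 real tcp [6.063e-01 2.780e-01 4.000e-04] yaw 0.8638 gap 0.6745040735937514 turn z -0.006 shift [-0.003   0.0011  0.0024] q6 0.97
[-0.63063001 -0.29992382  7.33236563] 53.4771957504563
```

apply_moves(
  plan=[
    [0,0,-0.02,0,0,0,1],
    [0,0,-0.045,0,0,0,1],
    [0,0,-0.045,0,0,0,1],
    [0,0,-0.045,0,0,0,1],
    [0,0,0,0,0,0.114,1],
    [0,0,0,0,0,0,1],
    [0,0,0,0,0,0,1],
  ],
)

```text
t: 50.68
tcp_pos: [0.603, 0.2773, 0.114]
tool_rot: [0.93, 0.367, -0.0, -0.0]
force: [1.0, 0.2, 1.0]
finger_gap: 0.672
gripper_force: 53.5
```

```bash
python3 - <<'E'
from h import *
go([.6352,-.1894,.15],.75); print(sense()["force"],sense()["gripper_force"])
E
```

```text
t 50.675 real tcp [0.603  0.2773 0.152 ] yaw 0.7513 gap 0.671898971400453 turn z 0.001 shift [-0.2946  0.3634  0.002 ] q6 1.08
[0.95739584 0.22941973 1.02982977] 53.512562974356115
```

apply_moves(
  plan=[
    [-0.0368,0.0454,0,0,0,0,1],
    [-0.0368,0.0454,0,0,0,0,1],
    [-0.0368,0.0454,0,0,0,0,1],
    [-0.0368,0.0454,0,0,0,0,1],
    [-0.0368,0.0454,0,0,0,0,1],
    [-0.0368,0.0454,0,0,0,0,1],
    [-0.0368,0.0454,0,0,0,0,1],
    [-0.0368,0.0454,0,0,0,0,1],
  ],
)

```text
t: 51.68
tcp_pos: [0.635, -0.1907, 0.113]
tool_rot: [0.93, 0.367, -0.001, -0.001]
force: [1.3, -0.1, -0.9]
finger_gap: 0.677
gripper_force: 53.5
```

apply_moves(
  plan=[
    [0,0,0,0,0,0,1],
    [0,0,0,0,0,0,1],
    [0,0,0,0,0,0,1],
  ],
)

```text
t: 52.05
tcp_pos: [0.6351, -0.1872, 0.1134]
tool_rot: [0.93, 0.367, -0.001, -0.001]
force: [0.8, 0.6, -1.3]
finger_gap: 0.673
gripper_force: 53.5
```

```bash
python3 - <<'E'
from h import *
go([.6352,-.1894,.0793],.75); print(sense()["force"],sense()["gripper_force"])
E
```

```text
t 52.05 real tcp [ 0.6351 -0.1872  0.1514] yaw 0.7519 gap 0.6730054317855747 turn z 0.002 shift [-0.0015  0.0017  0.0721] q6 0.36
[ 0.80428198  0.62716842 -1.3267644 ] 53.537581069394946
```

apply_moves(
  plan=[
    [-0.001,0.001,0.015,0,0,0,1],
    [0,0,0.015,0,0,0,1],
    [0,0,0.015,0,0,0,1],
    [0,0,0.01,0,0,0,1],
    [0,0,0.008,0,0,0,1],
    [0,0,0.008,0,0,0,1],
    [0,0,0,0,0,0,1],
  ],
)

```text
t: 52.92
tcp_pos: [0.6352, -0.1903, 0.0423]
tool_rot: [0.931, 0.366, -0.0, -0.0]
force: [-0.1, 0.1, -0.7]
finger_gap: 0.677
gripper_force: 53.5
```

apply_moves(
  plan=[
    [0,0,0.004,0,0,0,1],
    [0,0,0.004,0,0,0,1],
    [0,0,0.004,0,0,0,1],
    [0,0,0,0,0,0,1],
  ],
)

```text
t: 53.42
tcp_pos: [0.6354, -0.1902, 0.0305]
tool_rot: [0.931, 0.366, -0.0, -0.0]
force: [0.1, 0.4, -1.3]
finger_gap: 0.673
gripper_force: 53.5
```

apply_moves(
  plan=[
    [0,0,0.004,0,0,0,1],
    [0,0,0.004,0,0,0,1],
    [0,0,0,0,0,0,1],
  ],
)

```text
t: 53.8
tcp_pos: [0.6354, -0.1903, 0.0224]
tool_rot: [0.931, 0.366, -0.0, -0.0]
force: [1.2, 1.2, -1.2]
finger_gap: 0.675
gripper_force: 53.5
```

```bash
python3 - <<'E'
from h import *
go([.6352,-.1894,.055],.75); print(sense()["force"],sense()["gripper_force"])
E
```

```text
t 53.8 real tcp [ 0.6354 -0.1903  0.0604] yaw 0.7497 gap 0.6754257121839573 turn z -0.0 shift [ 0.0005 -0.0007  0.0054] q6 0.36
[ 1.17039754  1.187155   -1.17182184] 53.46803727792576
```

apply_moves(
  plan=[
    [0.001,0,0.005,0,0,0,1],
    [0,0,0,0,0,0,1],
    [0,0,0,0,0,0,-1],
    [0,0,0,0,0,0,-1],
    [0,0,0,0,0,0,-1],
    [0,0,-0.04,0,0,0,-1],
    [0,0,-0.05,0,0,0,-1],
    [0,0,-0.05,0,0,0,-1],
  ],
)

```text
t: 54.8
tcp_pos: [0.6361, -0.1897, 0.1592]
tool_rot: [0.931, 0.366, -0.0, -0.0]
force: [0.9, 0.2, -0.1]
finger_gap: 1.002
gripper_force: 0.0
```

apply_moves(
  plan=[
    [-0.06,0.04,0,0,0,0,-1],
    [-0.06,0.04,0,0,0,0,-1],
    [-0.06,0.04,0,0,0,0,-1],
    [-0.06,0.04,0,0,0,0,-1],
    [-0.05,0.05,0,0,0,0,-1],
    [-0.05,0.05,0,0,0,0,-1],
    [0,0,0,0,0,0,-1],
  ],
)

```text
t: 55.68
tcp_pos: [0.5718, -0.5637, 0.1568]
tool_rot: [0.932, 0.363, -0.0, 0.001]
force: [-0.3, 0.2, 0.0]
finger_gap: 1.003
gripper_force: 0.0
```

```bash
python3 - <<'E'
from h import *
go([.6,-.2,.2]); 
a=snap("top","top8"); b=snap("side","side8")
b0=cv2.imread("pics/side5.png"); a0=cv2.imread("pics/top5.png")
# zinc-coloured mask (blue>red) vs bench
for nm,im,c in(("A",a,(182,227)),("B",a,(222,205)),("C",a,(394,317)),("A0",a0,(182,227)),("B0",a0,(222,205))):
    w=im[c[1]-20:c[1]+20,c[0]-20:c[0]+20].astype(int); print(nm,"zinc px",((w[...,0]-w[...,2])>2).sum(),"bright",w.mean().round())
w=a[150:350,150:330].astype(int); m=((w[...,0]-w[...,2])>3)&(w.mean(2)>100); ys,xs=np.nonzero(m); print("left zinc",m.sum(), np.c_[xs,ys][::max(1,len(xs)//15)].tolist()+[[150,150]])
# zinc in spindle area, both cameras, with expected rows of the stack
S=np.array([.635,-.190,0.])
for n,im in(("top",a),("side",b)):
    for z in(.03,.039,.048,.057,.08,.088,.114): print(n,z,proj(n,S+[0,0,z])[0].round(1),end=" ")
    print()
    u=proj(n,S+[0,0,.045])[0].astype(int); w=im[u[1]-22:u[1]+22,u[0]-24:u[0]+24].astype(int)
    m=((w[...,0]-w[...,2])>2)&(w.mean(2)>90)
    for row in m[::2]: print("".join(".#"[int(x)] for x in row))
E
```

```text
t 55.675 real tcp [ 0.5718 -0.5637  0.1948] yaw 0.7438 gap 1.003150886398072 turn z -0.0 shift [ 0.2671 -0.2485 -0.0052] q6 -0.09
A zinc px 0 bright 168.0
B zinc px 25 bright 168.0
C zinc px 1585 bright 66.0
A0 zinc px 369 bright 161.0
B0 zinc px 380 bright 161.0
left zinc 958 [[170, 36], [142, 37], [91, 38], [13, 106], [56, 152], [154, 154], [45, 157], [141, 159], [15, 163], [49, 166], [125, 168], [127, 170], [122, 172], [122, 174], [6, 176], [148, 178], [150, 150]]
top 0.03 [381.  211.5] top 0.039 [381.5 210.6] top 0.048 [382.  209.7] top 0.057 [382.5 208.9] top 0.08 [383.9 206.5] top 0.088 [384.4 205.7] top 0.114 [386.  202.9] 
................................................
........................................########
..........................######.##.............
...........###.###..#.#.........................
##.#...##...###.###.############................
............################..#####.............
...........#.##########..........#####..........
.............########............######.........
............#######...............######........
...........########.
[... 1168 characters left out ...]
..............
..............#####...........####..............
.........#.#######............######............
...........#######............######............
.............######..........###########........
............#############################.......
...........############################.........
............#########################...........
............#####################...............
................##############..................
................................................
................................................
..........####.##..............................#
..##......#######...........................#...
.....##........##........................##.....
```

```bash
python3 - <<'E'
from h import *
a=cv2.imread("pics/side5.png").astype(int); b=cv2.imread("pics/side8.png").astype(int)
S=np.array([.635,-.190,0.]); c=C["side"]; cam=-c["R"].T@c["t"]; d=cam-S; d[2]=0; d/=np.linalg.norm(d)
for z in(.03,.039,.048,.057,.066): print(z,"spindle front",proj("side",S+17e-3*d+[0,0,z])[0].round(1),"bore front",proj("side",S+.0195*d+[0,0,z])[0].round(1),"rim front",proj("side",S+.031*d+[0,0,z])[0].round(1))
for r in range(168,220): print(r,a[r,351:355].mean((0,1)).round(),b[r,351:355].mean((0,1)).round(), end="\n" if r%2 else "   ")
E
```

```text
0.03 spindle front [352.9 204.5] bore front [352.9 205.1] rim front [352.8 207.8]
0.039 spindle front [353.  201.8] bore front [353.  202.4] rim front [352.9 205. ]
0.048 spindle front [353.1 199. ] bore front [353.1 199.6] rim front [353.  202.2]
0.057 spindle front [353.2 196.2] bore front [353.1 196.8] rim front [353.1 199.4]
0.066 spindle front [353.2 193.4] bore front [353.2 194. ] rim front [353.1 196.6]
168 181.0 177.0   169 187.0 182.0
170 175.0 170.0   171 179.0 175.0
172 180.0 177.0   173 172.0 170.0
174 168.0 166.0   175 165.0 162.0
176 157.0 156.0   177 139.0 135.0
178 110.0 107.0   179 95.0 94.0
180 93.0 91.0   181 92.0 91.0
182 93.0 90.0   183 92.0 89.0
184 95.0 93.0   185 104.0 100.0
186 119.0 116.0   187 129.0 126.0
188 134.0 132.0   189 129.0 129.0
190 109.0 108.0   191 100.0 99.0
192 101.0 99.0   193 101.0 99.0
194 100.0 98.0   195 101.0 99.0
196 100.0 100.0   197 102.0 104.0
198 100.0 138.0   199 102.0 184.0
200 102.0 172.0   201 101.0 140.0
202 102.0 131.0   203 100.0 138.0
204 94.0 134.0   205 76.0 132.0
206 72.0 132.0   207 78.0 116.0
208 74.0 75.0   209 60.0 55.0
210 70.0 66.0   211 113.0 91.0
212 158.0 128.0   213 174.0 164.0
214 170.0 170.0   215 160.0 158.0
216 151.0 148.0   217 132.0 130.0
218 108.0 106.0   219 96.0 95.0
```

Everything fits a stack of three. As a last check I'll move the arm back to its start side and make sure C's spot is empty.

apply_moves(
  plan=[
    [-0.042,-0.0357,0,0,0,0,-1],
    [-0.042,-0.0357,0,0,0,0,-1],
    [-0.042,-0.0357,0,0,0,0,-1],
    [-0.042,-0.0357,0,0,0,0,-1],
    [-0.042,-0.0357,0,0,0,0,-1],
    [-0.042,-0.0357,0,0,0,0,-1],
    [0,0,0,0,0,0,-1],
    [0,0,0,0,0,0,-1],
  ],
)

```text
t: 56.78
tcp_pos: [0.245, -0.5718, 0.1585]
tool_rot: [0.93, 0.367, 0.0, 0.0]
force: [1.5, -0.7, 0.6]
finger_gap: 0.999
gripper_force: 0.0
```

```bash
python3 - <<'E'
from h import *
a=snap("top","top9"); a0=cv2.imread("pics/top0.png"); t5=cv2.imread("pics/top5.png")
for c in((182,227),(222,205),(394,317),(277,198)):
    f=lambda im:cv2.Laplacian(cv2.GaussianBlur(im[c[1]-20:c[1]+20,c[0]-20:c[0]+20],(3,3),0),cv2.CV_64F).std().round(1)
    print(c,"texture before",f(a0),"now",f(a))
# whole-bench ring search left of / in front of dock
g=cv2.cvtColor(a,cv2.COLOR_BGR2GRAY); t=cv2.cvtColor(a0,cv2.COLOR_BGR2GRAY)[189:221,206:238]
m=cv2.matchTemplate(g,t,cv2.TM_CCOEFF_NORMED); m[:, 420:]=0; m[:150]=0
for _ in range(5):
    _,v,_,p=cv2.minMaxLoc(m); print(round(v,2),(p[0]+16,p[1]+16)); cv2.circle(m,p,12,0,-1)
# latch bar unchanged since top5?
k=t5[225:262,335:405].mean()/a[225:262,335:405].mean()
print("bar diff",np.abs(a[225:262,335:405]*k-t5[225:262,335:405]).mean())
s=sense(); print(s["t"],s["tcp_pos"],s["force"])
E
```

```text
(182, 227) texture before 7.5 now 1.5
(222, 205) texture before 7.9 now 3.3
(394, 317) texture before 9.0 now 1.5
(277, 198) texture before 10.7 now 10.7
0.43 (276, 198)
0.23 (289, 308)
0.23 (101, 189)
0.22 (434, 349)
0.2 (97, 275)
bar diff 3.086507387511477
56.825 [ 0.24547911 -0.57200851  0.15838628] [ 0.12083894  0.03071032 -0.08646923]
```

```bash
python3 -c "
from station import *
print(sign_off())"
```

```text
the job is handed in; nothing more can be done
None
```

The job is handed in at 57 s: the plate is home, the bar is in the keeper's notch and all three lone collars are on the spindle. `sign_off()` returned no verdict, and I judged the stack of three from pixel measurements and force readings, having used up the picture views.

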